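Square up the microscope stand's post

TASK

The foot bolt of the microscope stand is slack and its post leans: first clear the base plate by putting the yellow-capped setting block back in its own yellow-labelled pocket of the block rack, fully down and let go. Then take the blue assembly square by its foot leg, stand it on the base plate in line with the plate and press its heel into the corner at the middle of the post, until the foot leg lies flat on the plate and the post is pushed upright, flat against the upright leg. Finish while still gripping the square there, steadily pressed down on the plate and against the post, so that a colleague can tighten the bolt; leave everything else where it is.

Things in the scene. Friction and masses are not known exactly. Their poses are not given: they have to be found in the camera images.
- stand: microscope stand, fixed: white base plate 250 x 130 mm, flat top 14 mm above the bench. Origin on the bench under the plate's middle; x runs along the plate to the post, z up. The aluminium post (30 x 30 mm, top 219 mm above the bench) stands at x = +95 mm between two dark foot brackets, none of them before its plate-side face. A black carriage 167 to 201 mm above the bench overhangs that face by 6 mm.
- corner (a point): the corner to be filled: middle of the line where the plate's top meets the plate-side face of the upright post; x points into the post, y across it (post 30 mm wide), z up.
- post (a joint): lean of the post (rad) about its slack cross bolt, 20 mm above the plate top in the post's middle: 0 upright, positive leans over the plate (over the square's place); starts at 0.035 to 0.07. Friction of about 0.15 N m holds it where it is left: some 2 N at 90 mm above the plate moves it. Nothing stops it at upright but the square filling the corner.
- post_face (a point): point on the middle of the post's plate-side face, 80 mm above the bolt (100 mm above the plate top); turns with the post.
- square_grip (a point): blue aluminium assembly square, an L standing on its foot leg, 18 mm thick (y), 0.27 kg: foot leg 140 mm long, 28 mm high; upright leg 110 mm high overall, 28 mm wide. This point is inside the foot leg, 14 mm above its underside, 75 mm behind the heel: grip here across the 18 mm. From here the foot leg spans x = -65 to +75, the upright leg +47 to +75 mm. x points to the heel, z up.
- square_heel (a point): the outer corner (heel) of the square: underside of the foot leg meets the outer face of the upright leg, mid-thickness; same axes as square_grip. It belongs at corner.
- block_yellow_mid (a point): centre of the setting block with the yellow cap: steel, 25 x 25 x 60 mm, about 0.14 kg, standing on the stand's base plate 80 to 125 mm before the post; origin at its centre (30 mm above its foot), z up.
- pocket_yellow_floor (a point): middle of the floor of the yellow-labelled pocket of the block rack: 31 x 31 mm, 20 mm deep, its mouth flared to 41 mm and 30 mm above the bench, floor 10 mm above it. Its grey holder is 64 x 52 mm with the colour label on the lip at its -x side; three holders stand side by side, 60 mm apart along y, in changing order.
- pocket_blue_floor (a point): the same for the blue-labelled pocket (holds the blue block).
- pocket_red_floor (a point): the same for the red-labelled pocket (empty; not the yellow block's).
- tip_box: blue pipette-tip box with a pale lid, 86 x 122 x 92 mm, at the back of the bench; origin under its middle. Bystander.
- bottle: glass bottle with orange cap, 72 mm across, 150 mm high; origin under its middle. Bystander.
- beaker: small glass beaker, 68 mm across, 85 mm high; origin under its middle. Bystander.
- scope: black digital microscope tube (taken off the stand), standing upright, 37 mm across, 108 mm high; origin under its middle. Bystander.
- hex_key: dark steel L-shaped hex key lying on the bench, 90 x 30 mm, 5 mm thick. Bystander.
- block_red_mid (a point): centre of the red-capped setting block (25 x 25 x 70 mm), standing on the bench at the back, in use elsewhere. Bystander: leave it.
- block_blue_mid (a point): centre of the blue-capped setting block (25 x 25 x 50 mm), standing in the blue pocket. Bystander: leave it.

How it is judged (in metres and radians):
On the way, in this order (a step that is already met when the one before it is completed fails the run):
1. the yellow block stands fully down in the yellow pocket, let go (horizontal distance between block_yellow_mid and pocket_yellow_floor below 0.006 m and z of block_yellow_mid in the frame of pocket_yellow_floor between 0.026 and 0.034 m and angle between block_yellow_mid's own z axis and vertical below 0.1 rad and contact force between the fingers and block_yellow below 0.1 N), for 0.2 s.
2. the gripped square sits in the corner, pressed on plate and post, the post upright (value of joint post between -0.012 and 0.012 rad and angle between square_grip's own z axis and vertical below 0.012 rad and angle between the x axis of square_grip and the x axis of stand, either way round below 0.06 rad and x of square_heel in the frame of corner between -0.003 and 0.003 m and y of square_heel in the frame of corner between -0.008 and 0.008 m and z of square_heel in the frame of corner between -0.002 and 0.002 m and contact force between square and post above 2 N and contact force between square and stand above 2 N and contact force between the fingers and square above 5 N), for 0.3 s.
At the end, for the whole second after the job is handed in: Yellow block let go, upright, fully down (4 mm) in its pocket (6 mm off centre). Square gripped, heel within 3 mm along, 8 mm across and 2 mm in height of the corner, level to 0.012 rad, in line with the stand to 0.06 rad, pressing plate and post with over 2 N each; post upright to 0.012 rad (all of step 1 and all of step 2); the arm keeps its last pose, push and grip.
It fails at once if a bystander (other setting block, tip box, bottle, beaker, microscope tube, hex key) moved by more than 30 mm (distance of any of tip_box, bottle, beaker, scope, hex_key, block_red_mid, block_blue_mid from where it was at the start of the episode above 0.03 m).
It also fails if it takes over 58 s, if anything falls off the work surface, if the arm or the gripper's body presses on something with over 40 N, if the wrist force passes 120 N, or if a joint passes its speed limit or range.

ROBOT

A 6-joint arm with a two-finger parallel gripper is mounted at the origin on the work surface. World frame = base frame: x ahead of the robot, y to its left, z up, the work surface at z = 0. Lengths are in m, angles in degrees, forces in N, time in s.
With the tool pointing down it reaches from about 0.4 to 0.825 m from the base axis. Payload 7 kg.
Tool frame: the origin (TCP) lies on the front face of the gripper's body, between the roots of the fingers; the fingertips stand 66 mm ahead of it and the grasp point (between the pads) lies 47 mm ahead of it (ctrl.grasp_offset is the z of the grasp point in the tool frame, in m); z points along the fingers, y is the direction in which the jaws open and shut (so a half turn about z gives the same grasp; the last joint's range is limited). The gripper opens to 88 mm and grips with 3 to 60 N. Pads are 19 mm wide; open, the fingers measure 130 mm over their backs; the gripper's body (78 mm by 193 mm) begins 47 mm behind the grasp point.
Start: joints at [-60.728, 20.546, 0.682, 0, -70.136, -16.507], TCP at [0.149, -0.658, 0.292] pointing down, gripper open.
Joint ranges: [-176.03, 176.03], [-82.01, 121.73], [-58.28, 71.71], [-173.87, 95.51], [-174.79, -0.11], [-173.66, 173.66]. Speed limits (degrees/s): [136.94, 136.94, 172.46, 180, 180, 180].

INTERFACE

Orientations are given as [roll, pitch, yaw] about the fixed x, y, z axes, in that order (R = Rz(yaw) Ry(pitch) Rx(roll)).
In Python, from plant import ctrl gives the robot as it stands.
- The arm moves only by the shell command python3 -m creep 'ROWS'. ROWS is JSON, a list of rows, each a list of 7 numbers: the turn, a rotation vector about the tool's x, y, z in rad, then the shift along the tool's x, y, z in m, then the opening, from 0 (shut) to 1 (fully open). In form: [[wx, wy, wz, dx, dy, dz, grip], ...]. A call has 1 to 12 rows; each row is the pose to reach, as a shift and turn from the pose commanded when the call began, along the tool's axes at that moment; what a row does not reach only later rows make up. A row lasts 1/12 s, in which the tool goes at most 41.7 mm and 7.16 degrees, less where a joint would pass 70% of its speed; a pose out of reach is approached as far as the arm can. A call with a gripper value outside its range is refused whole. The fingers move at their own pace and stop on an object; the grip force is fixed at half the most. Time passes only in rows, so rows that repeat a pose let the fingers close. It gives the time, the measured TCP pose, the force and the opening at its end, in the units of the state.
- ctrl.get_obs(): the state, without advancing time (a new reading comes with each control period).
- ctrl.snapshot(name): name is "scene" or "top"; returns the picture (480x640x3 uint8, blue, green, red); there is no depth.
- ctrl.camera_model(name): a dict with "K" (3x3 intrinsics, pixels), "rvec" (rotation vector, rad) and "tvec" (3), from world to camera coordinates, as OpenCV has them. Camera axes: x right, y down, z forward; pixel columns grow to the right and rows downward; lengths in m; the calibration is good to about 2 mm. A picture is of the moment at which its call begins. camera_model takes no time and is no camera call.
- ctrl.close_job(): hands the job in, once; it reports no verdict.
The state is a dict: "clock": time; "joint_pos": joint angles; "qvel": joint speeds; "tau": joint torques, N m; "tool_pos": TCP position; "orientation": TCP orientation; "force": force on the tool from outside, world axes, zero at the start; "moment": the same for the moment, N m; "opening": finger opening in m.
Only numpy, scipy, OpenCV 4.12 (cv2) and the standard library are available. Lean on these libraries where they do the work, as an engineer would, in place of code of your own. Each camera call takes 0.05 s, during which the arm holds its last target.

## Working session

There is one attempt and no reset: what is moved stays moved. The work goes in short steps, Python scripts to look and compute and a shell command to move; the robot and the scene stay as the last step left them, time stands still between calls to the robot, and variables do not carry over. Pictures are saved under pics/ and viewed, and the job is handed in when it is done.

```bash
ls; mkdir -p pics; python3 - <<'E'
from plant import ctrl
import cv2
for n in("scene","top"):
    cv2.imwrite(f"pics/{n}0.png",ctrl.snapshot(n)); print(n,ctrl.camera_model(n))
print(ctrl.get_obs(),ctrl.grasp_offset)
E
```

```text
pics
scene {'K': array([[513.25543357,   0.        , 319.00302889],
       [  0.        , 513.25543357, 239.31156939],
       [  0.        ,   0.        ,   1.        ]]), 'rvec': array([ 0.79796091,  2.39499719, -1.34752771]), 'tvec': array([ 0.4170601 , -0.10602531,  1.38718764])}
top {'K': array([[569.45245837,   0.        , 322.638029  ],
       [  0.        , 569.45245837, 238.99854699],
       [  0.        ,   0.        ,   1.        ]]), 'rvec': array([ 2.20828293, -2.18105605,  0.07876401]), 'tvec': array([0.04191689, 0.58350669, 1.59443732])}
{'clock': 0.1, 'joint_pos': array([-6.07277561e+01,  2.05882160e+01,  6.38440482e-01, -1.67549754e-02,
       -7.01362723e+01, -1.65080534e+01]), 'qvel': array([-0.03634941, -0.11230961,  0.17262609,  0.07073847,  0.05198252,
        0.01595917]), 'tau': array([-2.06312514e-03, -5.84161663e+01,  2.93751776e+01,  7.01551393e+00,
        1.01268434e-02, -6.25587109e-05]), 'tool_pos': array([ 0.14904746, -0.65798662,  0.29130498]), 'orientation': array([ 1.79913023e+02, -9.35036460e-03, -1.67241507e+02]), 'force': array([0.28949872, 0.6224494 , 0.33296271]), 'moment': array([-0.02573297,  0.00248605, -0.03342809]), 'opening': 0.08767202296238202} 0.0468
```

View pics/scene0.png

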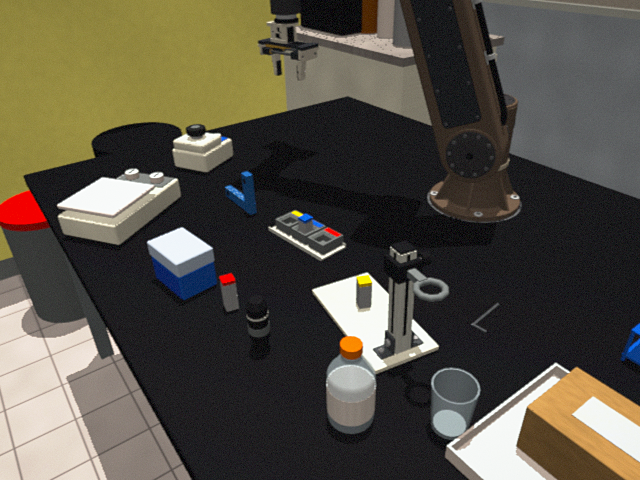

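View pics/top0.png

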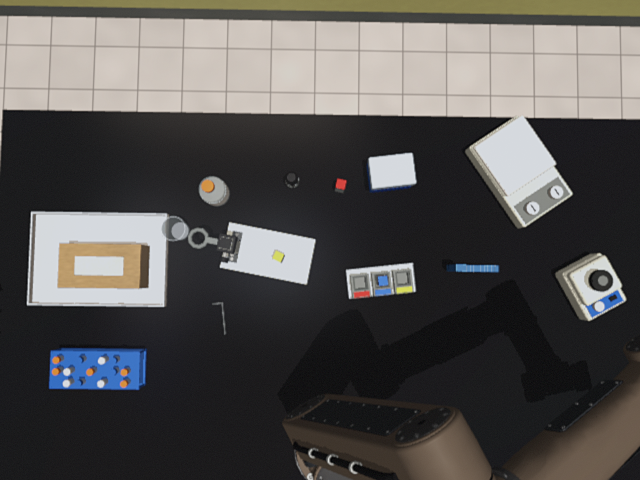

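The scene view shows the square standing around (243,195), the rack at (307,235), and the stand with the yellow block at (364,290). In the top view the square is at (472,268), the rack at (380,281) with yellow on the right, and the yellow block at (278,256). I'll enlarge these areas.

```bash
python3 - <<'E'
import cv2
t=cv2.imread("pics/top0.png"); s=cv2.imread("pics/scene0.png")
def crop(im,x0,y0,w,h,k,n):
    cv2.imwrite("pics/"+n,cv2.resize(im[y0:y0+h,x0:x0+w],None,fx=k,fy=k,interpolation=cv2.INTER_CUBIC))
crop(t,205,212,120,80,6,"c1.png")
crop(t,335,250,175,55,4,"c2.png")
crop(s,300,230,150,145,4,"c3.png")
crop(s,215,160,140,105,5,"c4.png")
E
```

```text
(no output)
```

View pics/c1.png

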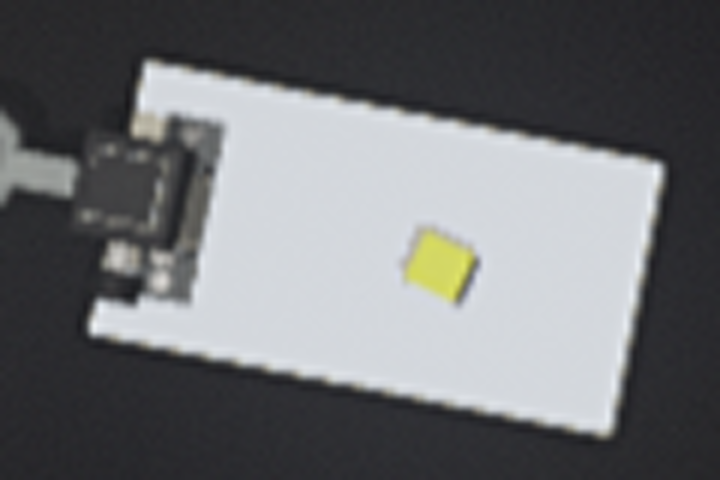

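View pics/c2.png

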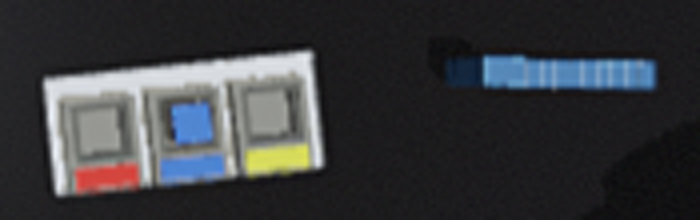

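View pics/c3.png

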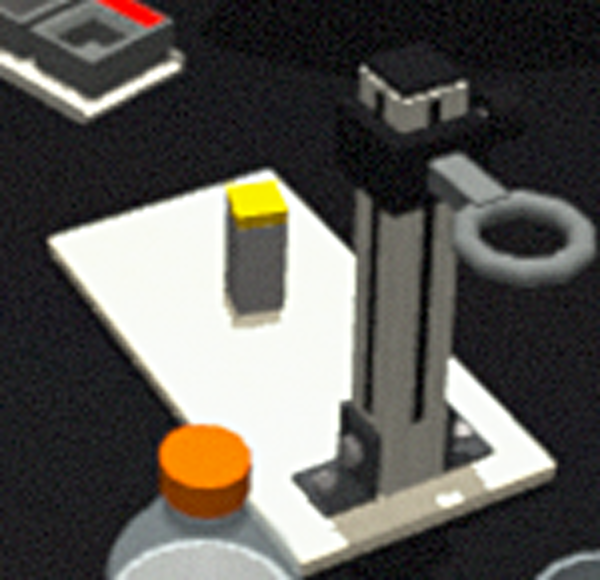

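View pics/c4.png

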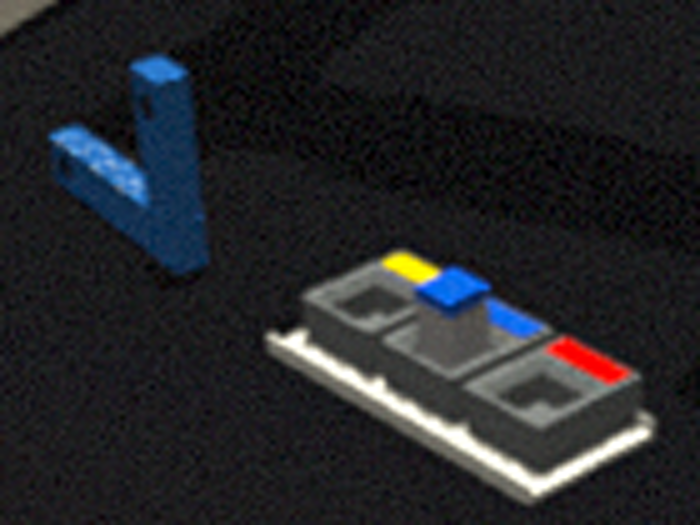

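```bash
cat > h.py <<'E'
import cv2,numpy as np
from plant import ctrl
def crop(im,x0,y0,w,h,k,n):
    cv2.imwrite("pics/"+n,cv2.resize(im[y0:y0+h,x0:x0+w],None,fx=k,fy=k,interpolation=cv2.INTER_CUBIC))
def proj(cam,P):
    m=ctrl.camera_model(cam)
    return cv2.projectPoints(np.float64(P).reshape(-1,1,3),m["rvec"],m["tvec"],m["K"],None)[0].reshape(-1,2)
def full(c,k,x0,y0): return ((np.float64(c)+.5)/k-.5)+[x0,y0]
def fit(obs,x0,tie=None):
    # obs: list (cam, localxyz, pixel); pose x,y,yaw (z fixed 0)
    from scipy.optimize import least_squares
    def f(p):
        c,s=np.cos(p[2]),np.sin(p[2]);r=[]
        for cam in("top","scene"):
            o=[q for q in obs if q[0]==cam]
            if not o: continue
            L=np.array([q[1] for q in o]);W=np.c_[c*L[:,0]-s*L[:,1]+p[0],s*L[:,0]+c*L[:,1]+p[1],L[:,2]]
            r.append((proj(cam,W)-np.array([q[2] for q in o])).ravel())
        return np.concatenate(r)
    z=least_squares(f,x0,loss="soft_l1"); return z.x,f(z.x).reshape(-1,2).round(1)
E
python3 - <<'E'
from h import *
t=cv2.imread("pics/top0.png"); s=cv2.imread("pics/scene0.png")
crop(t,343,258,75,45,10,"d1.png")
crop(t,440,258,64,22,12,"d2.png")
crop(s,270,205,76,55,10,"d3.png")
crop(s,220,165,42,55,10,"d4.png")
crop(t,262,240,34,32,18,"d5.png")
E
```

```text
(no output)
```

View pics/d1.png

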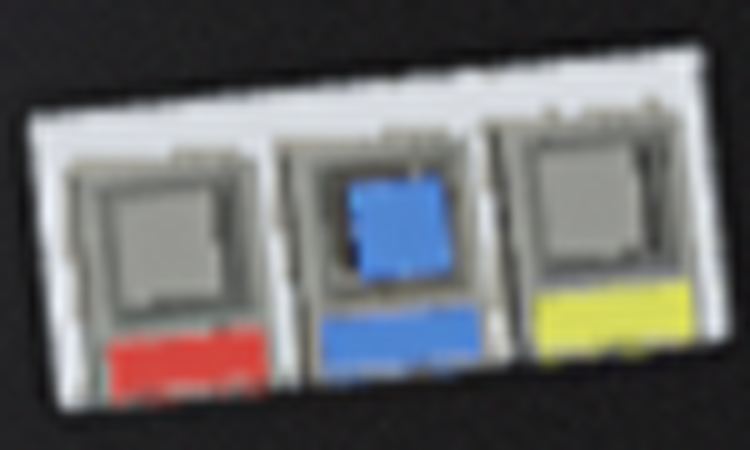

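View pics/d2.png

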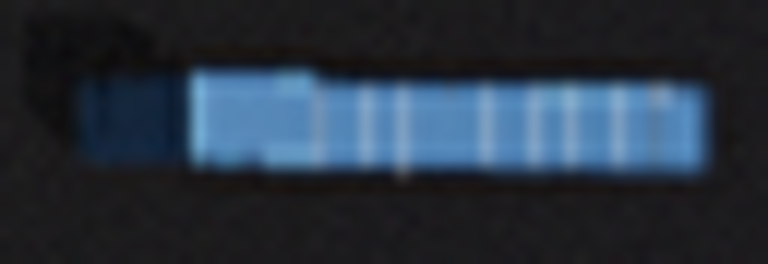

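View pics/d3.png

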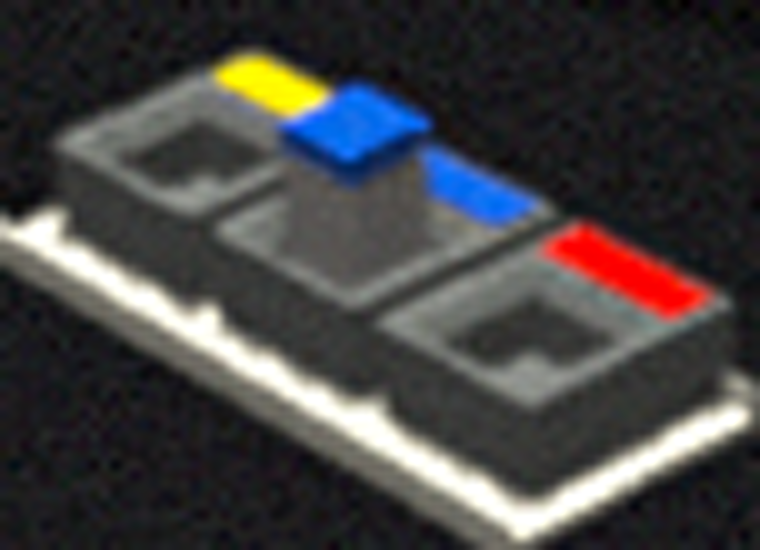

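View pics/d4.png

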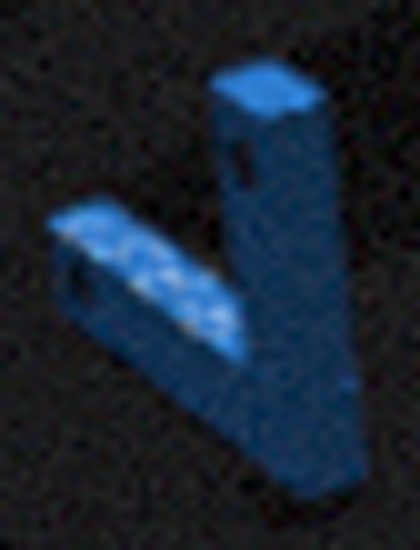

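View pics/d5.png

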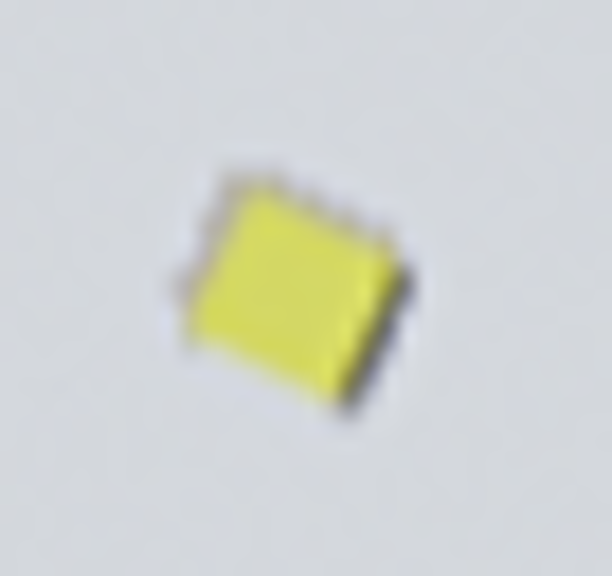

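```bash
cat > m.py <<'E'
from h import *
T="top";S="scene"
def deg(p): return p[0].round(4),p[1].round(4),np.degrees(p[2]).round(2)
o=[]
for x,y,c in[(.125,-.065,(145,60)),(-.125,-.065,(665,162)),(-.125,.065,(613,437)),(.125,.065,(88,335))]: o.append((T,(x,y,.014),full(c,6,205,212)))
for x,y,c in[(-.125,.065,(270,170)),(-.125,-.065,(50,242)),(.125,.065,(553,462))]: o.append((S,(x,y,.014),full(c,4,300,230)))
st,r=fit(o,[.5,.3,1.4]);print("stand",deg(st));print(r.tolist())
o=[]
for y,c in[(-.06,(589,205)),(.06,(165,247))]: o.append((T,(0,y,.01),full(c,10,343,258)))
for x,y,c in[(.026,-.086,(55,145)),(-.038,-.086,(250,50)),(.026,-.034,(195,217)),(-.038,.086,(730,300)),(.026,.086,(535,407)),(.026,.034,(380,322)),(.026,.026,(348,305)),(.026,-.026,(218,232))]: o.append((S,(x,y,.03),full(c,10,270,205)))
rk,r=fit(o,[.5,0,0]);print("rack",deg(rk));print(r.tolist())
py=rk[:2]+.06*np.array([np.sin(rk[2]),-np.cos(rk[2])]);print("pocket",py)
rt,r=fit(o[:2],rk);print("rack top only",deg(rt)); rt,r=fit(o[2:],rk);print("rack scene only",deg(rt))
o=[]
for x,y,z,c in[(0,-.009,.11,(190,70)),(0,.009,.11,(190,170)),(-.028,-.009,.11,(315,70)),(-.028,.009,.11,(315,169)),(-.14,-.009,.028,(707,83)),(-.14,.009,.028,(707,172)),(0,-.009,0,(80,78)),(0,.009,0,(80,163))]: o.append((T,(x,y,z),full(c,12,440,258)))
for x,y,z,c in[(-.028,-.009,.11,(210,82)),(-.028,.009,.11,(265,60)),(0,.009,.11,(325,92)),(0,-.009,.11,(268,117)),(0,-.009,0,(312,497)),(0,.009,0,(365,465)),(-.14,-.009,.028,(48,222)),(-.14,.009,.028,(105,200)),(-.14,-.009,0,(65,308))]: o.append((S,(x,y,z),full(c,10,220,165)))
sq,r=fit(o,[.5,-.2,1.57]);print("square heel",deg(sq));print(r.tolist())
print("grip",sq[:2]-.075*np.array([np.cos(sq[2]),np.sin(sq[2])]))
a=.0125;o=[]
for x,y,c in[(a,a,(255,185)),(a,-a,(400,260)),(-a,-a,(340,405)),(-a,a,(190,325))]: o.append((T,(x,y,.074),full(c,18,262,240)))
bl,r=fit(o,[.5,.2,-.4]);print("block",deg(bl));print(r.tolist())
c,s=np.cos(bl[2]),np.sin(bl[2])
L=np.array([(a,a),(a,-a),(-a,-a),(-a,a)])@np.array([[c,s],[-s,c]])+bl[:2]
print("block in scene c3 px",(((proj(S,np.c_[L,[.074]*4])-[300,230])+.5)*4-.5).round(0).tolist())
print("block-in-stand",(np.array([[np.cos(st[2]),np.sin(st[2])],[-np.sin(st[2]),np.cos(st[2])]])@(bl[:2]-st[:2])).round(4))
E
python3 m.py
```

```text
stand (np.float64(0.5424), np.float64(0.2041), np.float64(79.68))
[[0.3, 0.2], [0.0, 0.1], [-0.1, -0.7], [0.5, -0.6], [0.0, -0.1], [-0.3, -0.8], [1.5, 0.3]]
rack (np.float64(0.4668), np.float64(-0.1185), np.float64(6.82))
[[0.8, 0.5], [1.2, 0.8], [0.0, 0.1], [0.2, 0.7], [-0.4, 0.4], [0.3, 0.5], [-0.2, 0.3], [-0.1, 0.3], [0.8, 0.8], [-0.6, 0.1]]
pocket [ 0.47390236 -0.17806072]
rack top only (np.float64(0.4686), np.float64(-0.1157), np.float64(6.32))
rack scene only (np.float64(0.4657), np.float64(-0.1201), np.float64(6.94))
square heel (np.float64(0.5064), np.float64(-0.3066), np.float64(90.1))
[[0.6, 0.5], [0.6, -1.1], [0.7, 0.6], [0.7, -0.9], [0.1, 0.4], [0.1, -0.6], [0.4, 0.5], [0.4, -0.3], [0.4, 0.4], [1.1, 0.8], [0.5, 1.1], [-0.0, 0.5], [-0.2, 0.8], [0.4, 1.9], [0.3, 0.5], [0.4, 0.9], [-0.2, 0.9]]
grip [ 0.50648729 -0.38159778]
block (np.float64(0.5319), np.float64(0.1708), np.float64(-24.89))
[[0.2, -0.1], [0.4, -0.3], [-0.3, -0.1], [-0.2, 0.4]]
block in scene c3 px [[240.0, 218.0], [226.0, 188.0], [277.0, 181.0], [291.0, 211.0]]
block-in-stand [-0.0346  0.0043]
```

```bash
cat > go.py <<'E'
import sys,numpy as np
from scipy.spatial.transform import Rotation as R
from plant import ctrl
o=ctrl.get_obs();r=R.from_euler("xyz",o["orientation"],degrees=True)
x,y,z,yaw=map(float,sys.argv[1:5])
print("now",o["tool_pos"].round(4),o["orientation"].round(2),o["force"].round(1),round(o["opening"],4),"t",o["clock"])
t=R.from_euler("xyz",[180,0,yaw],degrees=True)
print("turn",(r.inv()*t).as_rotvec().round(4),"shift",r.inv().apply(np.array([x,y,z])-o["tool_pos"]).round(4))
E
python3 go.py .5 -.3 .3 -114.9
```

```text
now [ 0.149  -0.658   0.2913] [ 1.7991e+02 -1.0000e-02 -1.6724e+02] [0.3 0.6 0.3] 0.0877 t 0.1
turn [ 1.500e-03  5.000e-04 -9.135e-01] shift [-0.4213  0.2717 -0.0084]
```

```bash
python3 -m creep '[[0,0,-0.08,-0.03,0.02,0,1],[0,0,-0.16,-0.065,0.042,0,1],[0,0,-0.24,-0.1,0.065,0,1],[0,0,-0.32,-0.135,0.087,0,1],[0,0,-0.4,-0.17,0.11,0,1],[0,0,-0.48,-0.205,0.132,-0.002,1],[0,0,-0.56,-0.24,0.155,-0.004,1],[0,0,-0.64,-0.275,0.177,-0.006,1],[0,0,-0.72,-0.31,0.2,-0.008,1],[0,0,-0.8,-0.345,0.222,-0.008,1],[0,0,-0.86,-0.38,0.245,-0.008,1],[0,0,-0.913,-0.415,0.265,-0.008,1]]'; python3 go.py .5319 .1708 .2 -114.9
```

```text
clock: 1.1
tool_pos: [0.4962, -0.3061, 0.3002]
orientation: [180.0, 0.0, -114.7]
force: [-0.5, -1.4, 0.7]
opening: 0.0877
now [ 0.4962 -0.3061  0.3002] [ 1.8000e+02  1.0000e-02 -1.1473e+02] [-0.5 -1.4  0.7] 0.0877 t 1.1
turn [0.0001 0.0003 0.003 ] shift [-0.4481  0.167   0.1003]
```

```bash
python3 -m creep '[[0,0,0,-0.03,0.011,0,1],[0,0,0,-0.068,0.025,0,1],[0,0,0,-0.106,0.039,0,1],[0,0,0,-0.144,0.054,0,1],[0,0,0,-0.182,0.068,0.01,1],[0,0,0,-0.22,0.082,0.02,1],[0,0,0,-0.258,0.096,0.03,1],[0,0,0,-0.296,0.11,0.04,1],[0,0,0,-0.334,0.124,0.05,1],[0,0,0,-0.372,0.139,0.06,1],[0,0,0,-0.41,0.153,0.07,1],[0,0,0.003,-0.435,0.162,0.08,1]]'; python3 go.py .5319 .1708 .1058 -114.9
python3 - <<'E'
from h import *
s=ctrl.snapshot("top"); crop(s,150,130,220,190,3,"e1.png"); s=ctrl.snapshot("scene"); crop(s,280,160,200,200,3,"e2.png")
E
```

```text
clock: 2.1
tool_pos: [0.5316, 0.1578, 0.2196]
orientation: [-180.0, 0.0, -115.0]
force: [1.4, 0.4, 0.2]
opening: 0.0873
now [0.5316 0.1578 0.2196] [-1.7999e+02  3.0000e-02 -1.1501e+02] [1.4 0.4 0.2] 0.0873 t 2.1
turn [-0.0002  0.0004 -0.0019] shift [-0.0119  0.0052  0.1138]
```

```bash
python3 -m creep '[[0,0,0,-0.006,0.003,0.015,1],[0,0,0,-0.012,0.005,0.035,1],[0,0,0,-0.012,0.005,0.055,1],[0,0,0,-0.012,0.005,0.065,1],[0,0,0,-0.012,0.005,0.065,1]]'; python3 go.py .5319 .1708 .1058 -114.9
python3 - <<'E'
from h import *
s=ctrl.snapshot("top"); crop(s,200,180,160,130,4,"e1.png"); s=ctrl.snapshot("scene"); crop(s,280,190,160,140,4,"e2.png")
E
```

```text
clock: 2.62
tool_pos: [0.531, 0.1665, 0.1528]
orientation: [179.9, -0.2, -115.1]
force: [-0.0, 0.1, -0.3]
opening: 0.0875
now [0.531  0.1665 0.1528] [ 179.85   -0.23 -115.13] [-0.   0.1 -0.3] 0.0875 t 2.6167
turn [ 0.0026 -0.004  -0.004 ] shift [-0.0045  0.0009  0.047 ]
```

View pics/e2.png

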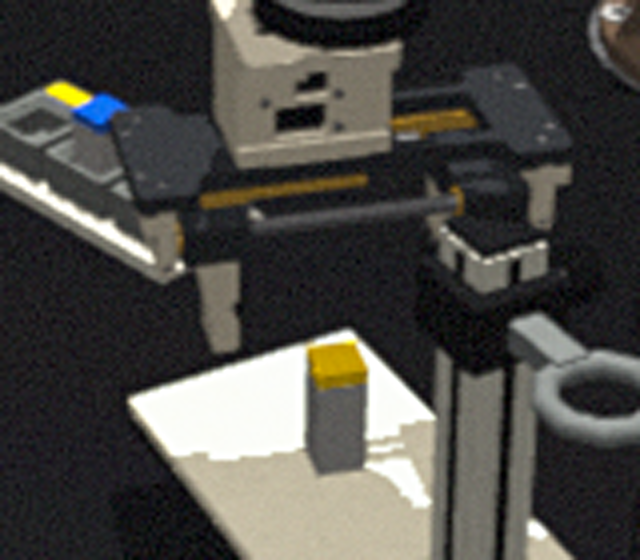

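View pics/e1.png

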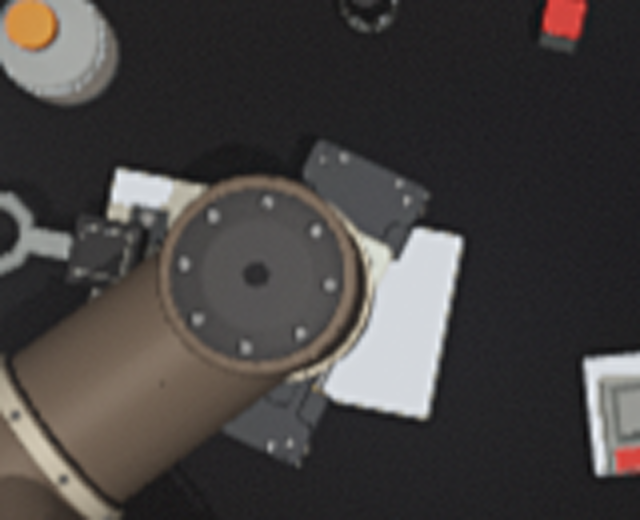

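```bash
python3 -m creep '[[0,0,0,-0.004,0.001,0.015,1],[0,0,0,-0.004,0.001,0.03,1],[0,0,0,-0.004,0.001,0.043,1],[0,0,0,-0.004,0.001,0.047,1],[0,0,0,-0.004,0.001,0.047,1]]'; python3 go.py .5319 .1708 .1058 -114.9
```

```text
clock: 3.13
tool_pos: [0.5332, 0.1714, 0.1083]
orientation: [180.0, -0.0, -115.1]
force: [-1.3, -0.1, -0.6]
opening: 0.0879
now [0.5332 0.1714 0.1083] [ 1.7999e+02 -2.0000e-02 -1.1511e+02] [-1.3 -0.1 -0.6] 0.0879 t 3.1333
turn [ 0.0001 -0.0004 -0.0036] shift [0.0011 0.0009 0.0025]
```

```bash
python3 -m creep '[[0,0,0,0,0,0,0],[0,0,0,0,0,0,0],[0,0,0,0,0,0,0],[0,0,0,0,0,0,0],[0,0,0,0,0,0,0],[0,0,0,0,0,0,0],[0,0,0,0,0,0,0],[0,0,0,0,0,0,0]]'; python3 go.py .5319 .1708 .1058 -114.9
```

```text
clock: 3.8
tool_pos: [0.5331, 0.1717, 0.1082]
orientation: [-180.0, 0.0, -115.1]
force: [0.4, -0.6, -0.2]
opening: 0.0401
now [0.5331 0.1717 0.1082] [-180.     0.  -115.1] [ 0.4 -0.6 -0.2] 0.0401 t 3.8
turn [-0.      0.0001 -0.0034] shift [0.0013 0.0007 0.0024]
```

```bash
python3 -m creep '[[0,0,0,0,0,0,0],[0,0,0,0,0,0,0],[0,0,0,0,0,0,0],[0,0,0,0,0,0,0],[0,0,0,0,0,0,0],[0,0,0,0,0,0,0]]'; python3 -m creep '[[0,0,0,0,0,-0.01,0],[0,0,0,0,0,-0.03,0],[0,0,0,0,0,-0.05,0],[0,0,0,0,0,-0.07,0],[0,0,0,0,0,-0.08,0],[0,0,0,0,0,-0.08,0]]';python3 go.py .4745 -.177 .19 -83.2
```

```text
clock: 4.3
tool_pos: [0.533, 0.1716, 0.1081]
orientation: [180.0, -0.0, -115.1]
force: [0.4, 1.1, -0.8]
opening: 0.025
clock: 4.8
tool_pos: [0.5341, 0.1723, 0.191]
orientation: [-179.9, 0.2, -115.1]
force: [-0.3, 0.5, -2.7]
opening: 0.0251
now [0.5341 0.1723 0.191 ] [-179.86    0.23 -115.08] [-0.3  0.5 -2.7] 0.0251 t 4.8
turn [-0.0035  0.0031 -0.5564] shift [ 3.416e-01 -9.410e-02 -1.000e-04]
```

```bash
python3 -m creep '[[0,0,-0.05,0.02,-0.006,0,0],[0,0,-0.1,0.052,-0.014,0,0],[0,0,-0.15,0.085,-0.023,0,0],[0,0,-0.2,0.12,-0.033,0,0],[0,0,-0.25,0.155,-0.042,0,0],[0,0,-0.3,0.19,-0.052,0,0],[0,0,-0.35,0.225,-0.062,0,0],[0,0,-0.4,0.26,-0.072,0,0],[0,0,-0.45,0.295,-0.081,0,0],[0,0,-0.5,0.322,-0.089,0,0],[0,0,-0.55,0.338,-0.093,0,0],[0,0,-0.556,0.3415,-0.094,0,0]]';python3 -m creep '[[0,0,0,0,0,0,0],[0,0,0,0,0,0,0],[0,0,0,0,0,0,0]]'; python3 go.py .4745 -.177 .15 -83.2
```

```text
clock: 5.8
tool_pos: [0.4718, -0.1797, 0.1869]
orientation: [179.9, 0.0, -83.3]
force: [0.7, -0.3, -1.6]
opening: 0.025
clock: 6.05
tool_pos: [0.4734, -0.1767, 0.1878]
orientation: [180.0, 0.0, -83.3]
force: [0.3, -0.0, -1.6]
opening: 0.0251
now [ 0.4734 -0.1767  0.1878] [ 1.7997e+02  1.0000e-02 -8.3250e+01] [ 0.3 -0.  -1.6] 0.0251 t 6.05
turn [ 0.0006  0.0002 -0.001 ] shift [ 0.0004 -0.0011  0.0378]
```

Lower to just above the mouth, then look.

```bash
python3 -m creep '[[0,0,0,0,-0.001,0.02,0],[0,0,0,0,-0.001,0.04,0],[0,0,0,0,-0.001,0.052,0],[0,0,0,0,-0.001,0.054,0],[0,0,0,0,-0.001,0.054,0]]'; python3 go.py .4745 -.177 .15 -83.2
python3 - <<'E'
from h import *
s=ctrl.snapshot("scene"); crop(s,250,140,110,120,5,"f2.png")
s=ctrl.snapshot("top"); crop(s,330,220,120,100,5,"f1.png")
E
```

```text
clock: 6.47
tool_pos: [0.4742, -0.1766, 0.1335]
orientation: [179.9, 0.0, -83.2]
force: [0.6, 0.8, -0.6]
opening: 0.025
now [ 0.4742 -0.1766  0.1335] [ 1.7989e+02  1.0000e-02 -8.3180e+01] [ 0.6  0.8 -0.6] 0.025 t 6.4667
turn [0.0019 0.0002 0.0004] shift [ 0.0005 -0.0002 -0.0165]
```

View pics/f2.png

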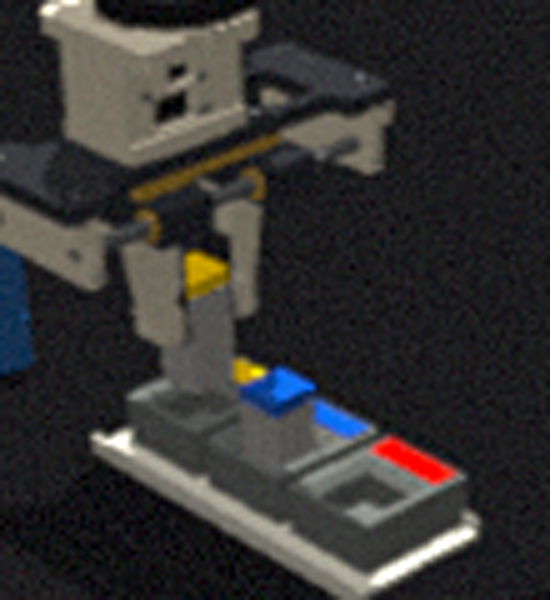

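```bash
python3 - <<'E'
from h import *
a=.0125;th=np.radians(6.8);c,s=np.cos(th),np.sin(th)
L=np.array([(a,a),(a,-a),(-a,-a),(-a,a)])@np.array([[c,s],[-s,c]])+[.4742,-.1766]
im=cv2.imread("pics/f2.png")
for z in(.0393,.0993):
    q=(proj("scene",np.c_[L,[z]*4])-[250,140]+.5)*5-.5
    cv2.polylines(im,[q.round().astype(int)],True,(0,0,255),1)
m=np.array([(1,1),(1,-1),(-1,-1),(-1,1)])
for h,z,col in((.0155,.01,(0,255,0)),(.0205,.03,(255,255,0))):
  for p in([.474,-.178],):
    L=(m*h)@np.array([[c,s],[-s,c]])+p
    q=(proj("scene",np.c_[L,[z]*4])-[250,140]+.5)*5-.5
    cv2.polylines(im,[q.round().astype(int)],True,col,1)
cv2.imwrite("pics/f3.png",im[180:480,80:330].repeat(2,0).repeat(2,1))
E
```

```text
(no output)
```

View pics/f3.png

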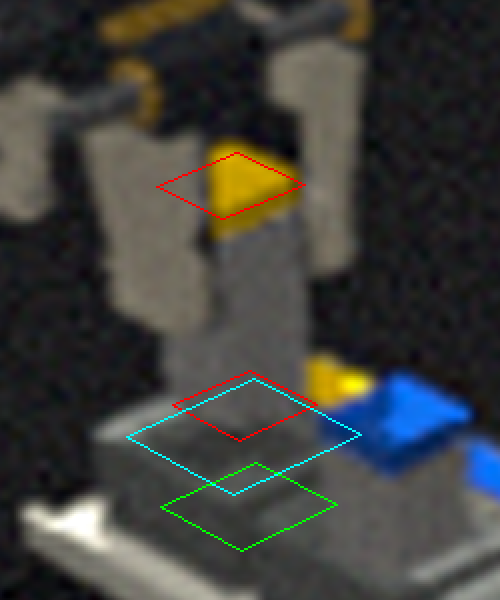

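```bash
python3 go.py .474 -.1755 .1042 -83.2;  python3 -m creep '[[0,0,0,-0.001,0,0.003,0],[0,0,0,-0.001,0,0.008,0],[0,0,0,-0.001,0,0.013,0],[0,0,0,-0.001,0,0.018,0],[0,0,0,-0.001,0,0.022,0],[0,0,0,-0.001,0,0.025,0],[0,0,0,-0.001,0,0.0275,0],[0,0,0,-0.001,0,0.0275,0]]'; python3 go.py .474 -.1755 .1042 -83.2
```

```text
now [ 0.4751 -0.1769  0.1349] [-1.7995e+02 -2.0000e-02 -8.3180e+01] [-0.2  0.5 -1.7] 0.0247 t 6.5667
turn [-0.0009 -0.0003  0.0004] shift [-0.0015  0.0009  0.0307]
clock: 7.23
tool_pos: [0.4739, -0.1764, 0.106]
orientation: [179.9, 0.0, -83.3]
force: [-1.4, -0.6, -3.1]
opening: 0.0248
now [ 0.4739 -0.1764  0.106 ] [ 1.7994e+02  1.0000e-02 -8.3250e+01] [-1.4 -0.6 -3.1] 0.0248 t 7.2333
turn [ 0.001   0.0002 -0.0009] shift [-0.0009 -0.0002  0.0018]
```

```bash
python3 -m creep '[[0,0,0,0,0,0.001,0],[0,0,0,0,0,0.002,0],[0,0,0,0,0,0.002,0],[0,0,0,0,0,0.002,0]]'; python3 go.py .474 -.1755 .1042 -83.2
python3 - <<'E'
from h import *
s=ctrl.snapshot("scene"); crop(s,265,170,60,80,8,"g2.png")
E
```

```text
clock: 7.57
tool_pos: [0.4743, -0.1764, 0.1048]
orientation: [-180.0, -0.0, -83.2]
force: [-0.9, 0.6, -1.6]
opening: 0.0251
now [ 0.4743 -0.1764  0.1048] [-179.99   -0.    -83.24] [-0.9  0.6 -1.6] 0.0251 t 7.5667
turn [-0.0002 -0.     -0.0007] shift [-0.0009  0.0002  0.0006]
```

View pics/g2.png

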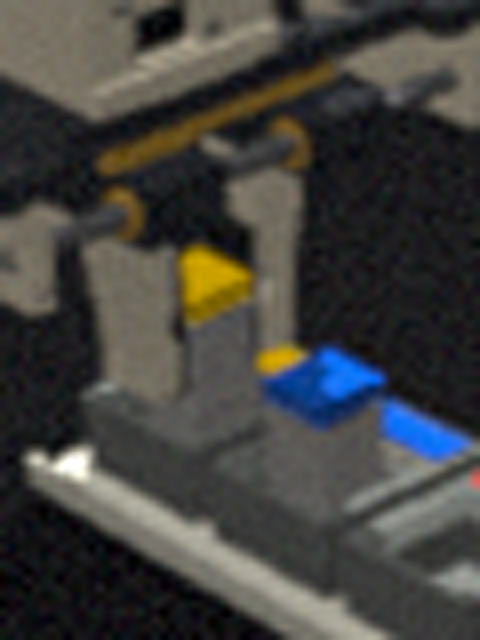

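The block is inside the yellow pocket: its cap is at about (215,280) and its lower part is hidden by the near rim. I'll lower it a touch more and release.

```bash
python3 -m creep '[[0,0,0,0,0,0.001,0],[0,0,0,0,0,0.001,0],[0,0,0,0,0,0.001,1],[0,0,0,0,0,0.001,1],[0,0,0,0,0,0.001,1],[0,0,0,0,0,0.001,1],[0,0,0,0,0,0.001,1],[0,0,0,0,0,0.001,1],[0,0,0,0,0,0.001,1],[0,0,0,0,0,0.001,1]]'; python3 -m creep '[[0,0,0,0,0,-0.02,1],[0,0,0,0,0,-0.05,1],[0,0,0,0,0,-0.08,1],[0,0,0,0,0,-0.12,1],[0,0,0,0,0,-0.15,1],[0,0,0,0,0,-0.16,1]]'; python3 go.py .5065 -.3816 .2 -89.9
python3 - <<'E'
from h import *
s=ctrl.snapshot("scene"); crop(s,200,100,160,160,4,"g3.png")
E
```

```text
clock: 8.45
tool_pos: [0.4742, -0.1764, 0.1036]
orientation: [180.0, -0.0, -83.2]
force: [0.1, 0.6, 0.9]
opening: 0.0725
clock: 8.95
tool_pos: [0.476, -0.1767, 0.2689]
orientation: [-179.6, -0.1, -83.2]
force: [0.7, -0.8, 0.1]
opening: 0.0876
now [ 0.476  -0.1767  0.2689] [-1.7959e+02 -1.2000e-01 -8.3190e+01] [ 0.7 -0.8  0.1] 0.0876 t 8.95
turn [-0.0073 -0.0016  0.117 ] shift [ 0.2069 -0.0055  0.0693]
```

View pics/g3.png

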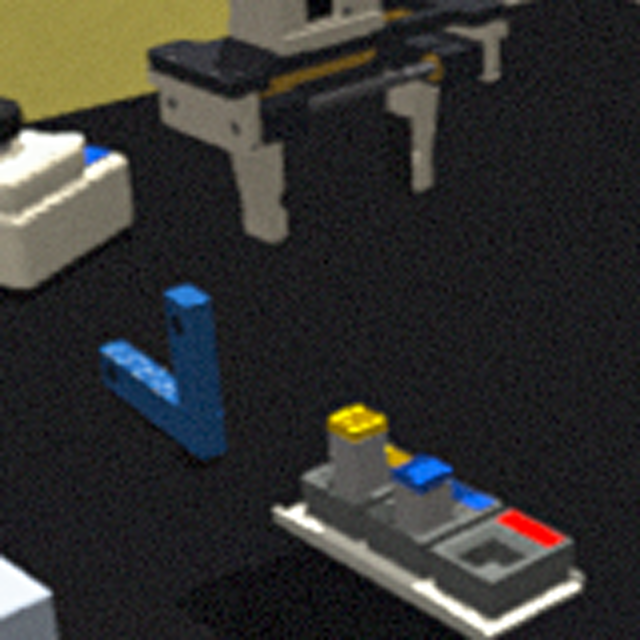

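The yellow block stands upright in its labelled pocket, cap at about (357,422), and the blue block is undisturbed. Next is the square.

```bash
python3 -m creep '[[0,0,0.03,0.03,-0.001,0,1],[0,0,0.06,0.065,-0.002,0,1],[0,0,0.09,0.1,-0.003,0.01,1],[0,0,0.117,0.135,-0.004,0.02,1],[0,0,0.117,0.17,-0.005,0.03,1],[0,0,0.117,0.2,-0.006,0.05,1],[0,0,0.117,0.21,-0.006,0.06,1],[0,0,0.117,0.21,-0.006,0.07,1],[0,0,0.117,0.21,-0.006,0.07,1]]'; python3 go.py .506 -.3845 .14 -89.9
python3 - <<'E'
from h import *
s=ctrl.snapshot("top"); crop(s,400,200,140,120,5,"i1.png")
s=ctrl.snapshot("scene"); crop(s,180,80,140,140,5,"i2.png")
E
```

```text
clock: 9.75
tool_pos: [0.5033, -0.3837, 0.1901]
orientation: [179.7, 0.2, -90.1]
force: [-1.1, 1.1, -0.6]
opening: 0.0879
now [ 0.5033 -0.3837  0.1901] [ 1.7972e+02  1.5000e-01 -9.0050e+01] [-1.1  1.1 -0.6] 0.0879 t 9.75
turn [ 0.0048  0.0026 -0.0027] shift [ 0.0009 -0.003   0.0501]
```

View pics/i1.png

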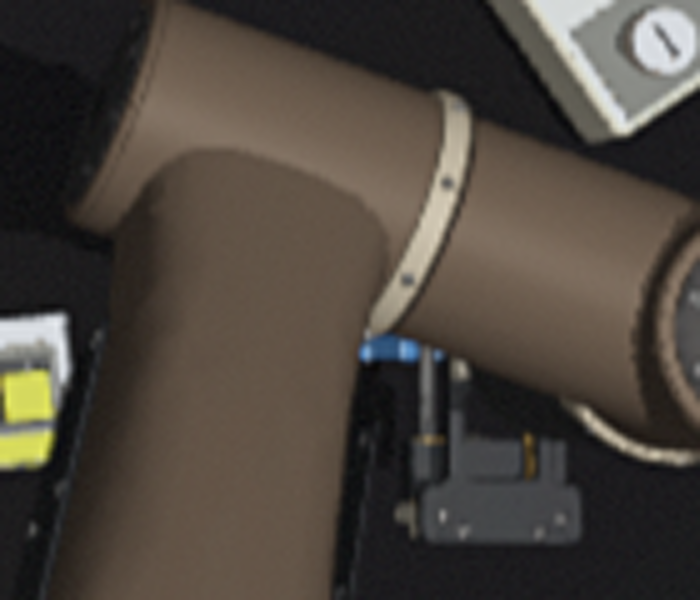

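View pics/i2.png

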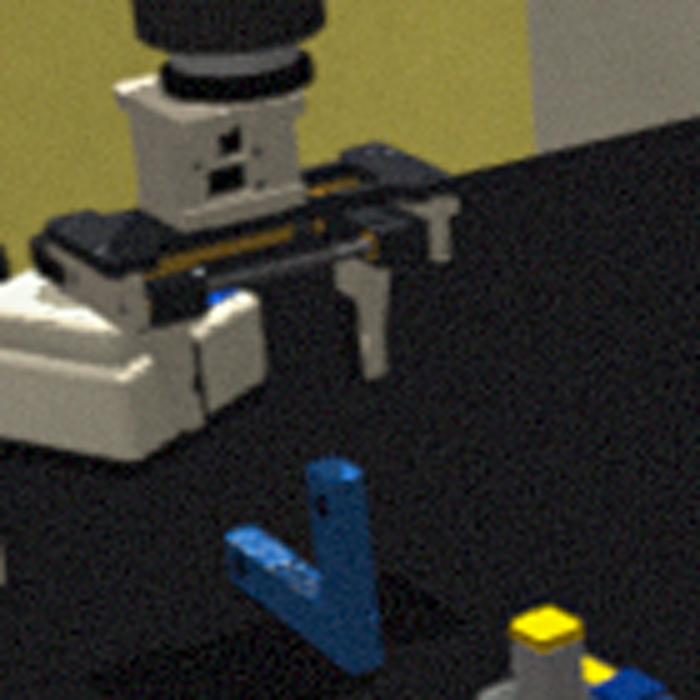

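```bash
python3 -m creep '[[0.004,0.002,-0.003,0.0005,-0.003,0.015,1],[0.004,0.002,-0.003,0.0005,-0.003,0.04,1],[0.004,0.002,-0.003,0.0005,-0.003,0.065,1],[0.004,0.002,-0.003,0.0005,-0.003,0.075,1],[0.004,0.002,-0.003,0.0005,-0.003,0.075,1],[0.004,0.002,-0.003,0.0005,-0.003,0.075,1]]'; python3 go.py .506 -.3845 .069 -89.9
python3 - <<'E'
from h import *
s=ctrl.snapshot("scene"); crop(s,180,80,140,140,5,"j2.png")
E
```

```text
clock: 10.35
tool_pos: [0.5085, -0.3843, 0.1198]
orientation: [-179.7, -0.1, -89.7]
force: [-0.3, -1.0, 0.4]
opening: 0.0879
now [ 0.5085 -0.3843  0.1198] [-1.7975e+02 -1.5000e-01 -8.9690e+01] [-0.3 -1.   0.4] 0.0879 t 10.35
turn [-0.0044 -0.0026  0.0037] shift [0.0001 0.0027 0.0507]
```

View pics/j2.png

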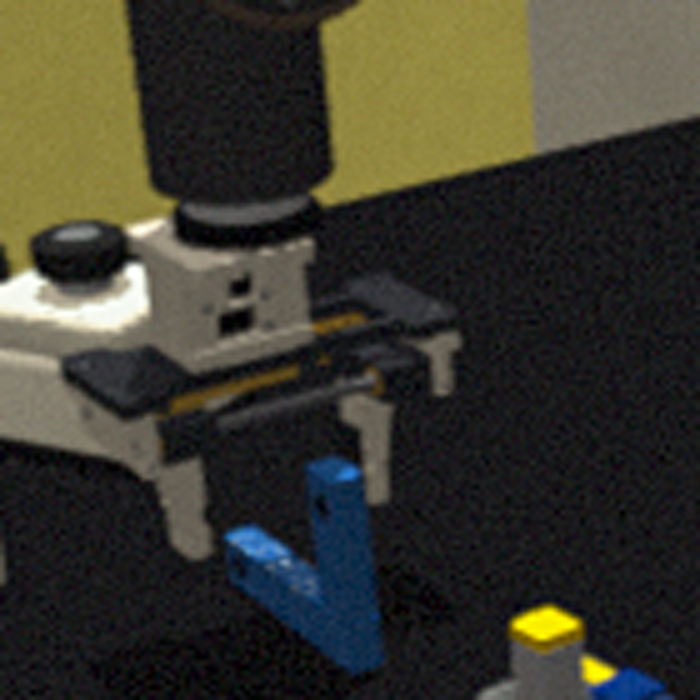

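```bash
python3 -m creep '[[-0.004,-0.002,0.003,0,0.0025,0.015,1],[-0.004,-0.002,0.003,0,0.0025,0.03,1],[-0.004,-0.002,0.003,0,0.0025,0.04,1],[-0.004,-0.002,0.003,0,0.0025,0.047,1],[-0.004,-0.002,0.003,0,0.0025,0.047,1],[-0.004,-0.002,0.003,0,0.0025,0.047,1],[-0.004,-0.002,0.003,0,0.0025,0.047,1]]'; python3 go.py .506 -.3845 .069 -89.9
python3 - <<'E'
from h import *
s=ctrl.snapshot("scene"); crop(s,180,120,100,110,6,"j3.png")
E
```

```text
clock: 10.98
tool_pos: [0.5062, -0.3851, 0.0726]
orientation: [-179.9, -0.0, -89.9]
force: [-0.8, -0.1, 0.1]
opening: 0.0875
now [ 0.5062 -0.3851  0.0726] [-1.7994e+02 -4.0000e-02 -8.9920e+01] [-0.8 -0.1  0.1] 0.0875 t 10.9833
turn [-0.0011 -0.0007 -0.0004] shift [-0.0006  0.0002  0.0036]
```

View pics/j3.png

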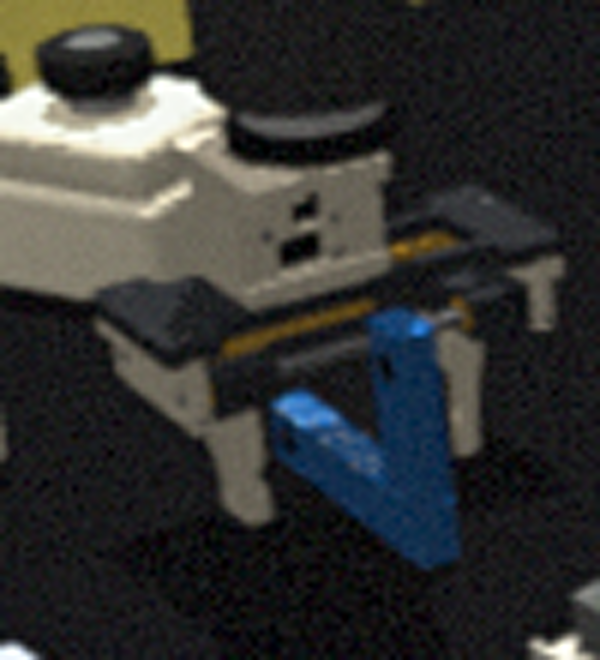

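The fingers straddle the foot leg with room behind the upright leg. I'll lower 3 mm and close.

```bash
python3 -m creep '[[0,0,0,0,0,0.002,1],[0,0,0,0,0,0.003,1],[0,0,0,0,0,0.003,0],[0,0,0,0,0,0.003,0],[0,0,0,0,0,0.003,0],[0,0,0,0,0,0.003,0],[0,0,0,0,0,0.003,0],[0,0,0,0,0,0.003,0],[0,0,0,0,0,0.003,0],[0,0,0,0,0,0.003,0],[0,0,0,0,0,0.003,0],[0,0,0,0,0,0.003,0]]';python3 -m creep '[[0,0,0,0,0,0,0],[0,0,0,0,0,0,0],[0,0,0,0,0,0,0],[0,0,0,0,0,0,0],[0,0,0,0,0,0,0],[0,0,0,0,0,0,0]]'; python3 go.py .506 -.3845 .2 -89.9
```

```text
clock: 12.03
tool_pos: [0.5056, -0.3848, 0.0687]
orientation: [-180.0, -0.0, -89.9]
force: [-1.1, 0.6, 0.0]
opening: 0.0264
clock: 12.53
tool_pos: [0.5057, -0.3848, 0.0687]
orientation: [-180.0, -0.0, -89.9]
force: [1.4, -0.7, 0.0]
opening: 0.0179
now [ 0.5057 -0.3848  0.0687] [-179.99   -0.    -89.94] [ 1.4 -0.7  0. ] 0.0179 t 12.5333
turn [-0.0002 -0.0001 -0.0007] shift [-0.0003 -0.0003 -0.1313]
```

```bash
python3 -m creep '[[0,0,0,0,0,-0.01,0],[0,0,0,0,0,-0.03,0],[0,0,0,0,0,-0.06,0],[0,0,0,0,0,-0.09,0],[0,0,0,0,0,-0.12,0],[0,0,0,0,0,-0.15,0],[0,0,0,0,0,-0.17,0],[0,0,0,0,0,-0.18,0],[0,0,0,0,0,-0.18,0]]'; python3 go.py .5355 .1662 .25 -100.3
```

```text
clock: 13.28
tool_pos: [0.5062, -0.3851, 0.2516]
orientation: [-179.8, -0.1, -89.9]
force: [0.5, 0.1, -2.3]
opening: 0.0179
now [ 0.5062 -0.3851  0.2516] [-1.7977e+02 -1.0000e-01 -8.9930e+01] [ 0.5  0.1 -2.3] 0.0179 t 13.2833
turn [-0.0041 -0.0014  0.1809] shift [-0.5513 -0.0299  0.0008]
```

```bash
python3 -m creep '[[0,0,0.015,-0.02,-0.001,0,0],[0,0,0.03,-0.05,-0.003,0,0],[0,0,0.045,-0.085,-0.005,0,0],[0,0,0.06,-0.12,-0.007,0,0],[0,0,0.075,-0.155,-0.009,0,0],[0,0,0.09,-0.19,-0.011,0,0],[0,0,0.105,-0.225,-0.013,0,0],[0,0,0.12,-0.26,-0.015,0,0],[0,0,0.135,-0.295,-0.017,0,0],[0,0,0.15,-0.33,-0.018,0,0],[0,0,0.165,-0.36,-0.02,0,0],[0,0,0.181,-0.385,-0.021,0,0]]'; python3 go.py .5355 .1662 .25 -100.3
```

```text
clock: 14.28
tool_pos: [0.5251, 0.0022, 0.2468]
orientation: [179.8, -0.1, -100.3]
force: [-0.1, 0.2, -1.8]
opening: 0.018
now [0.5251 0.0022 0.2468] [ 1.7984e+02 -5.0000e-02 -1.0032e+02] [-0.1  0.2 -1.8] 0.018 t 14.2833
turn [ 0.0028 -0.0009 -0.0003] shift [-0.1633  0.0192 -0.0033]
```

```bash
python3 -m creep '[[0,0,0,-0.025,0.003,0,0],[0,0,0,-0.05,0.006,0,0],[0,0,0,-0.08,0.01,0,0],[0,0,0,-0.11,0.013,0,0],[0,0,0,-0.135,0.016,0,0],[0,0,0,-0.152,0.018,0,0],[0,0,0,-0.158,0.0185,0,0],[0,0,0,-0.158,0.0185,0,0],[0,0,0,-0.158,0.0185,0,0]]'; python3 go.py .5355 .1662 .25 -100.3
python3 - <<'E'
from h import *
s=ctrl.snapshot("scene"); crop(s,270,100,200,230,3,"k2.png")
s=ctrl.snapshot("top"); crop(s,180,180,160,130,5,"k1.png")
E
```

```text
clock: 15.03
tool_pos: [0.5356, 0.1585, 0.2473]
orientation: [179.9, -0.1, -100.3]
force: [-0.4, -0.4, -3.1]
opening: 0.0175
now [0.5356 0.1585 0.2473] [ 1.7988e+02 -1.0000e-01 -1.0029e+02] [-0.4 -0.4 -3.1] 0.0175 t 15.0333
turn [ 0.0021 -0.0018  0.0001] shift [-0.0076  0.0015 -0.0027]
```

View pics/k2.png

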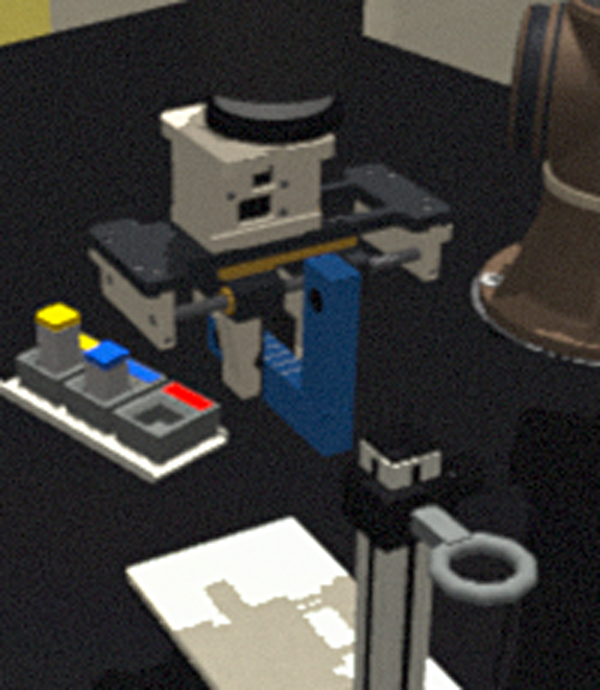

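View pics/k1.png

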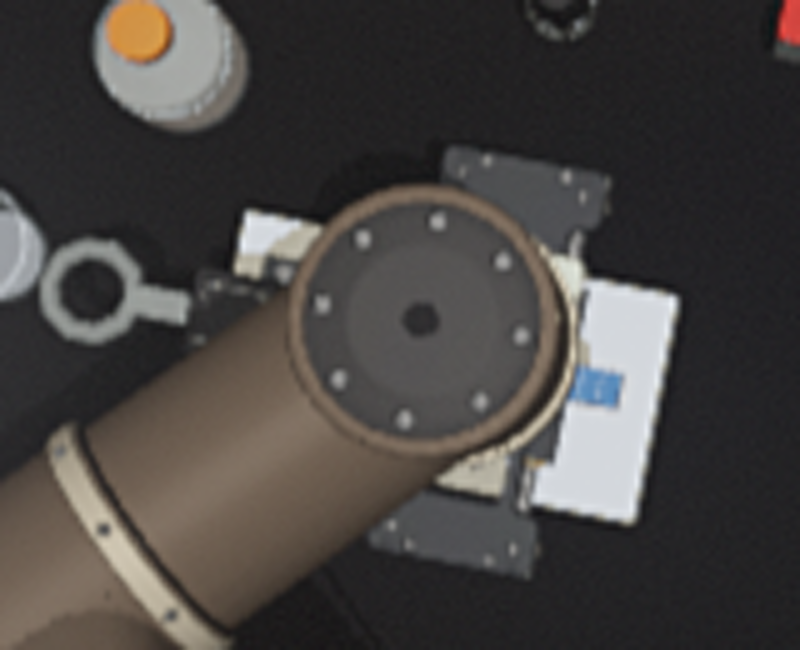

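```bash
python3 -m creep '[[0,0,0,0,0.001,0.015,0],[0,0,0,0,0.001,0.04,0],[0,0,0,0,0.001,0.07,0],[0,0,0,0,0.001,0.1,0],[0,0,0,0,0.001,0.125,0],[0,0,0,0,0.001,0.143,0],[0,0,0,0,0.001,0.15,0],[0,0,0,0,0.001,0.15,0],[0,0,0,0,0.001,0.15,0]]'; python3 go.py .5355 .1662 .09 -100.3
python3 - <<'E'
from h import *
s=ctrl.snapshot("scene"); cv2.imwrite("pics/l0.png",s);crop(s,320,230,120,145,5,"l2.png")
s=ctrl.snapshot("top"); crop(s,190,190,140,120,5,"l1.png")
E
```

```text
clock: 15.88
tool_pos: [0.5358, 0.1588, 0.0992]
orientation: [-180.0, -0.0, -100.3]
force: [-0.4, 0.3, -1.5]
opening: 0.0179
now [0.5358 0.1588 0.0992] [-179.98   -0.   -100.34] [-0.4  0.3 -1.5] 0.0179 t 15.8833
turn [-0.0003 -0.0001 -0.0006] shift [-0.0073  0.0016  0.0092]
```

View pics/l2.png

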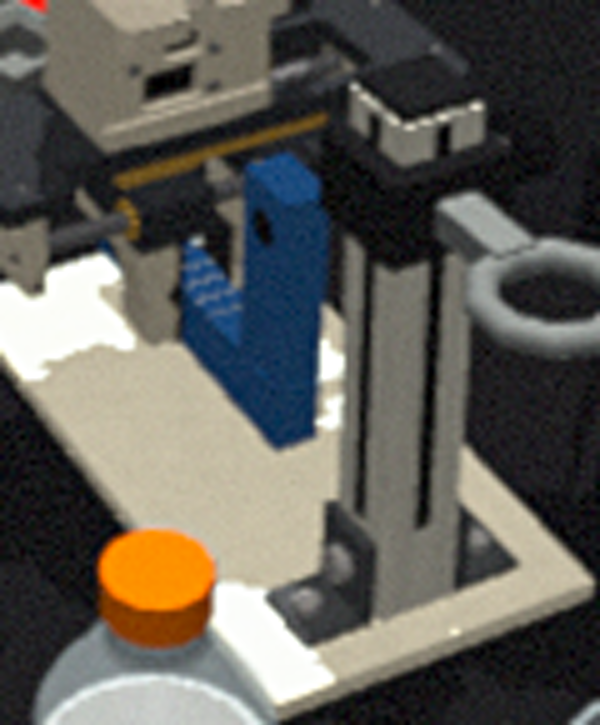

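View pics/l1.png

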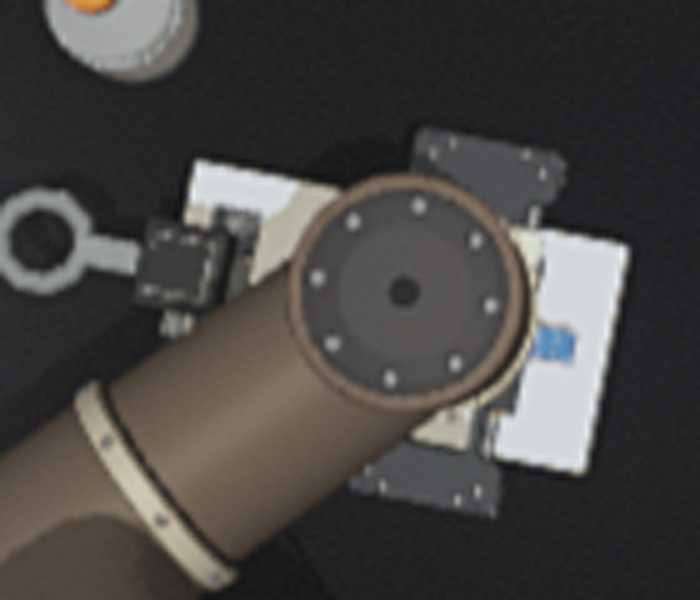

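```bash
python3 - <<'E'
from h import *
st=np.array([.5424,.2041]);th=np.radians(79.68);c,s=np.cos(th),np.sin(th)
def W(x,y,z): return [st[0]+c*x-s*y,st[1]+s*x+c*y,z]
zb=.0992-.0687; h=-.0457+.0785; y=-.0016
print("top tail",((proj("top",[W(h-.14,y-.009,zb+.028),W(h-.14,y+.009,zb+.028)])-[190,190]+.5)*5-.5).round())
im=cv2.imread("pics/l2.png")
P=[W(h,y-.009,zb),W(h,y+.009,zb),W(h,y+.009,zb+.11),W(h,y-.009,zb+.11),W(h-.028,y-.009,zb+.11),W(h-.028,y+.009,zb+.11),W(h,y+.009,zb+.11)]
q=(proj("scene",P)-[320,230]+.5)*5-.5
cv2.polylines(im,[q.round().astype(int)],True,(0,0,255),1)
# post upright: faces
for col,l in(((0,255,0),0),((0,255,255),.05)):
    P=[]
    for hh in(0,.205):
        for yy in(-.015,.015):
            # face rel bolt: x=-.015,z=hh-.02
            xx=-.015;zz=hh-.02
            P.append(W(.095+xx*np.cos(l)-zz*np.sin(l),yy,.034+zz*np.cos(l)+xx*np.sin(l)*-1*-1))
    P=[P[0],P[1],P[3],P[2]]
    q=(proj("scene",P)-[320,230]+.5)*5-.5
    cv2.polylines(im,[q.round().astype(int)],True,col,1)
cv2.imwrite("pics/l3.png",im)
E
```

```text
top tail [[578. 331.]
 [572. 363.]]
```

View pics/l3.png

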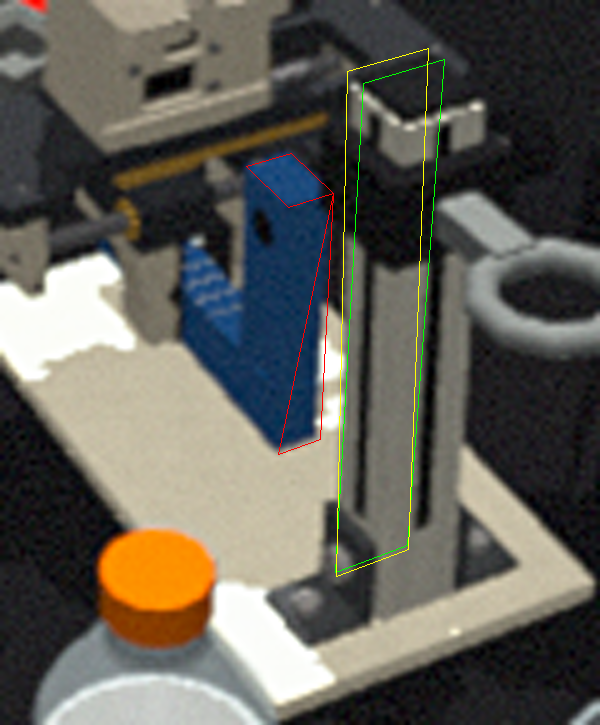

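```bash
python3 -m creep '[[0,0,0,0,0.0025,0.004,0],[0,0,0,0,0.0025,0.009,0],[0,0,0,0,0.0025,0.013,0],[0,0,0,0,0.0025,0.014,0],[0,0,0,0,0.0025,0.014,0],[0,0,0,0,0.0025,0.014,0]]'; python3 -m creep '[[0,0,0,0,0,0.001,0],[0,0,0,0,0,0.002,0],[0,0,0,0,0,0.002,0],[0,0,0,0,0,0.002,0]]';python3 go.py .5355 .1662 .09 -100.3; python3 -m creep '[[0,0,0,0,0,0.001,0],[0,0,0,0,0,0.001,0],[0,0,0,0,0,0.001,0]]'
```

```text
clock: 16.48
tool_pos: [0.5329, 0.1596, 0.0846]
orientation: [180.0, -0.0, -100.3]
force: [-0.1, 0.2, -1.6]
opening: 0.0182
clock: 16.82
tool_pos: [0.533, 0.1596, 0.0827]
orientation: [-180.0, 0.0, -100.3]
force: [0.5, -0.2, -1.7]
opening: 0.0179
now [0.533  0.1596 0.0827] [-1.7999e+02  1.0000e-02 -1.0032e+02] [ 0.5 -0.2 -1.7] 0.0179 t 16.8167
turn [-0.0002  0.0002 -0.0003] shift [-0.0069 -0.0013 -0.0073]
clock: 17.07
tool_pos: [0.533, 0.1596, 0.0826]
orientation: [-180.0, 0.0, -100.3]
force: [-3.3, -1.0, 8.5]
opening: 0.0177
```

```bash
python3 -m creep '[[0,0,0,-0.002,0,-0.0006,0],[0,0,0,-0.006,0,-0.0006,0],[0,0,0,-0.011,0,-0.0006,0],[0,0,0,-0.016,0,-0.0006,0],[0,0,0,-0.021,0,-0.0006,0],[0,0,0,-0.026,0,-0.0006,0],[0,0,0,-0.031,0,-0.0006,0],[0,0,0,-0.034,0,-0.0006,0],[0,0,0,-0.036,0,-0.0006,0],[0,0,0,-0.036,0,-0.0006,0]]'; python3 go.py .5355 .1662 .09 -100.3
python3 - <<'E'
from h import *
s=ctrl.snapshot("scene"); crop(s,350,240,90,120,6,"n2.png")
s=ctrl.snapshot("top"); crop(s,190,190,140,120,5,"n1.png")
E
```

```text
clock: 17.9
tool_pos: [0.5397, 0.1957, 0.0826]
orientation: [-180.0, -0.0, -100.3]
force: [-1.0, -2.3, 5.3]
opening: 0.0178
now [0.5397 0.1957 0.0826] [-179.97   -0.   -100.27] [-1.  -2.3  5.3] 0.0178 t 17.9
turn [-0.0005 -0.      0.0005] shift [ 0.0298 -0.0011 -0.0074]
```

View pics/n2.png

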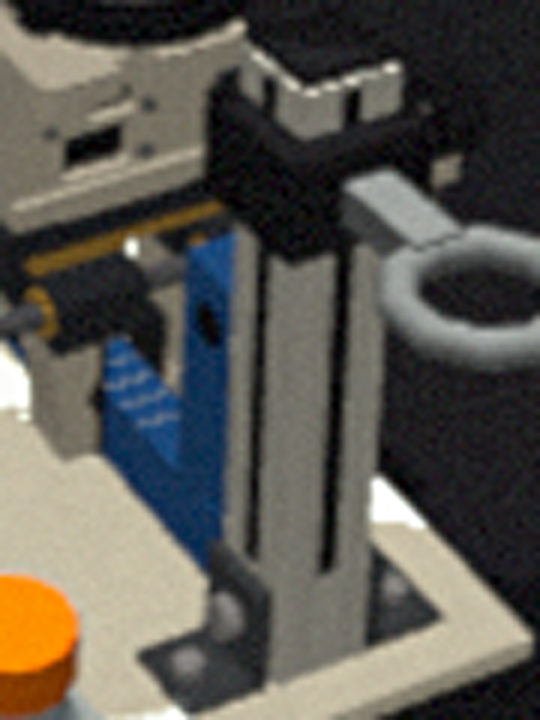

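View pics/n1.png

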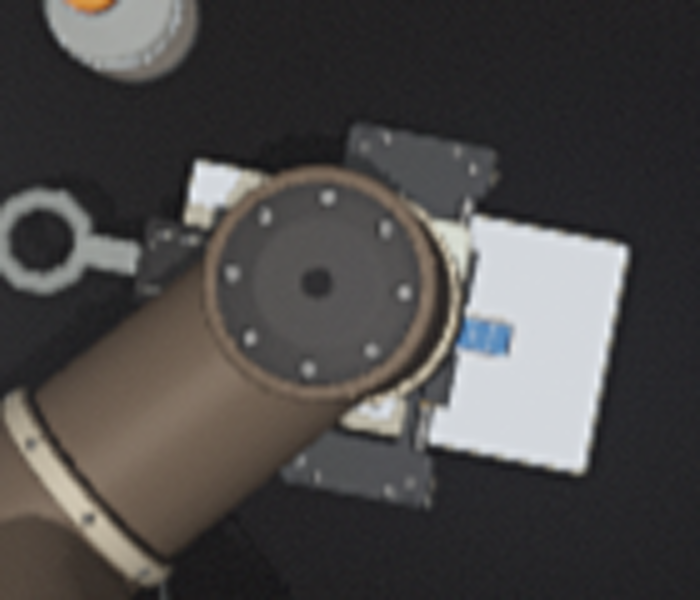

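```bash
for i in 1; do python3 -m creep '[[0,0,0,-0.002,0,0,0],[0,0,0,-0.004,0,0,0],[0,0,0,-0.004,0,0,0]]'; python3 -m creep '[[0,0,0,-0.001,0,0,0],[0,0,0,-0.002,0,0,0],[0,0,0,-0.002,0,0,0]]';  python3 -m creep '[[0,0,0,-0.001,0,0,0],[0,0,0,-0.002,0,0,0],[0,0,0,-0.002,0,0,0]]'; done
```

```text
clock: 18.25
tool_pos: [0.5404, 0.1994, 0.0826]
orientation: [-180.0, -0.0, -100.3]
force: [-0.6, -2.2, 6.9]
opening: 0.0176
clock: 18.5
tool_pos: [0.5407, 0.2012, 0.0826]
orientation: [-180.0, -0.0, -100.3]
force: [-1.3, -3.1, 6.3]
opening: 0.0183
clock: 18.75
tool_pos: [0.541, 0.203, 0.0826]
orientation: [-180.0, -0.0, -100.3]
force: [-1.6, -4.3, 6.1]
opening: 0.0181
```

```bash
python3 -m creep '[[0,0,0,-0.0005,0,0,0],[0,0,0,-0.001,0,0,0],[0,0,0,-0.001,0,0,0]]'; python3 -m creep '[[0,0,0,-0.0005,0,0,0],[0,0,0,-0.001,0,0,0],[0,0,0,-0.001,0,0,0]]';  python3 -m creep '[[0,0,0,-0.0005,0,0,0],[0,0,0,-0.001,0,0,0],[0,0,0,-0.001,0,0,0]]'
```

```text
clock: 19.0
tool_pos: [0.541, 0.2036, 0.0826]
orientation: [180.0, -0.1, -100.3]
force: [-0.8, -4.8, 6.9]
opening: 0.0176
clock: 19.25
tool_pos: [0.5412, 0.2046, 0.0826]
orientation: [180.0, -0.1, -100.3]
force: [-1.3, -6.4, 7.8]
opening: 0.0176
clock: 19.5
tool_pos: [0.5413, 0.2056, 0.0826]
orientation: [180.0, -0.1, -100.3]
force: [-1.0, -5.7, 6.0]
opening: 0.0178
```

```bash
python3 -m creep '[[0,0,0,-0.0005,0,0,0],[0,0,0,-0.001,0,0,0],[0,0,0,-0.001,0,0,0]]'; python3 -m creep '[[0,0,0,-0.0005,0,0,0],[0,0,0,-0.001,0,0,0],[0,0,0,-0.001,0,0,0]]'; python3 - <<'E'
from h import *
s=ctrl.snapshot("scene"); crop(s,350,240,90,120,6,"o2.png")
E
```

```text
clock: 19.75
tool_pos: [0.5414, 0.2061, 0.0826]
orientation: [180.0, -0.1, -100.3]
force: [-0.5, -8.2, 8.2]
opening: 0.018
clock: 20.0
tool_pos: [0.5414, 0.2062, 0.0826]
orientation: [180.0, -0.2, -100.3]
force: [0.4, -10.5, 9.6]
opening: 0.0177
```

View pics/o2.png

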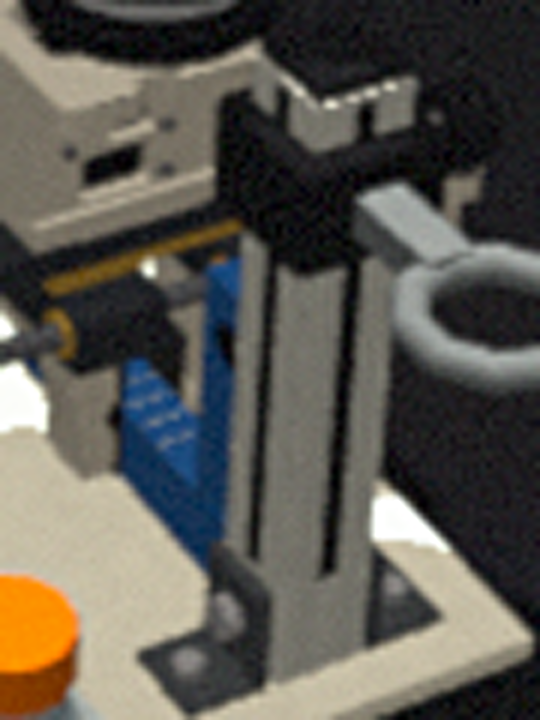

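```bash
cat > lean.py <<'E'
from h import *
import sys
st=np.array([.5424,.2041]);th=np.radians(79.68);c,s=np.cos(th),np.sin(th)
def W(x,y,z): return [st[0]+c*x-s*y,st[1]+s*x+c*y,z]
def post(x,y,h,l): # h above plate, x rel post middle
    zz=h-.02; return W(.095+x*np.cos(l)-zz*np.sin(l),y,.034+zz*np.cos(l)+x*np.sin(l))
def edge(im,x,y,l0=.0,sgn=1):
    g=cv2.GaussianBlur(cv2.cvtColor(im,cv2.COLOR_BGR2GRAY),(0,0),.7).astype(float)
    out=[]
    for h in np.linspace(.055,.14,30):
        u,v=proj("scene",[post(x,y,h,l0)])[0]
        cols=np.arange(u-5,u+5,.1)
        p=cv2.remap(g.astype(np.float32),cols.astype(np.float32)[None],np.full((1,len(cols)),v,np.float32),cv2.INTER_CUBIC)[0]
        d=np.abs(np.gradient(p)); k=d.argmax(); w=d[max(0,k-12):k+13]; out.append((h,(cols[max(0,k-12):k+13]*w).sum()/w.sum()-u,d[k]))
    return np.array(out)
if __name__=="__main__":
  A=cv2.imread("pics/scene0.png");B=ctrl.snapshot("scene");cv2.imwrite("pics/p0.png",B)
  for nm,im in(("start",A),("now",B)):
    for x,y,e in((.015,.015,"right"),):
      for l0 in(0,.05):
        o=edge(im,x,y,l0); m=np.abs(o[:,1]-np.median(o[:,1]))<1
        a=np.polyfit(o[m,0],o[m,1],1)
        # px per rad per m: numerical
        q=[proj("scene",[post(x,y,h,l0+d)])[0] for h in(.055,.14) for d in(0,.01)]
        # horizontal shift at fixed row
        def sh(h):
            p0,p1=[proj("scene",[post(x,y,h,l0+d)])[0] for d in(0,.01)]
            pe=proj("scene",[post(x,y,h+.01,l0+.01)])[0]; t=(pe-p1)/(pe-p1)[1]
            return (p1+t*(p0[1]-p1[1])-p0)[0]/.01
        k=(sh(.14)-sh(.055))/.085
        print(nm,e,l0,"n",m.sum(),"med off px",np.median(o[:,1]).round(2),"lean est",(l0+a[0]/k).round(4), "via off", o[m,1].mean().round(2), sh(.1))
E
python3 lean.py
```

```text
start right 0 n 20 med off px -1.48 lean est 0.0068 via off -1.64 -30.451630070001556
start right 0.05 n 18 med off px -0.11 lean est 0.0428 via off -0.16 -29.20629213584789
now right 0 n 21 med off px -0.45 lean est -0.0175 via off -0.63 -30.451630070001556
now right 0.05 n 17 med off px -4.15 lean est 0.0336 via off -4.38 -29.20629213584789
```

```bash
python3 -m creep '[[0,0,0,-0.0005,0,0.0004,0],[0,0,0,-0.001,0,0.0008,0],[0,0,0,-0.001,0,0.0008,0],[0,0,0,-0.001,0,0.0008,0],[0,0,0,-0.001,0,0.0008,0],[0,0,0,-0.001,0,0.0008,0]]'; python3 - <<'E'
from h import *
print(ctrl.get_obs()["orientation"],ctrl.get_obs()["moment"])
s=ctrl.snapshot("scene"); crop(s,340,230,110,130,6,"q2.png"); crop(s,260,190,80,70,8,"q3.png")
s=ctrl.snapshot("top"); cv2.imwrite("pics/q0.png",s);crop(s,190,190,140,120,5,"q1.png")
from lean import *
# carriage/post-top shift vs start, matched patch
A=cv2.imread("pics/scene0.png");B=ctrl.snapshot("scene")
tp=A[242:266,386:422]
r=cv2.matchTemplate(B,tp,cv2.TM_CCOEFF_NORMED);_,v,_,l=cv2.minMaxLoc(r);x,y=l
f=lambda a,b,c:.5*(a-c)/(a-2*b+c)
print("shift",x+f(*r[y,x-1:x+2])-386,y+f(*r[y-1:y+2,x])-242,v)
for d in(.03,.04,.05,.06,.07): print(d,(proj("scene",[post(0,0,.2,0)])-proj("scene",[post(0,0,.2,d)])).round(2))
E
```

```text
clock: 20.6
tool_pos: [0.5414, 0.2063, 0.0826]
orientation: [179.9, -0.2, -100.3]
force: [-2.1, -16.4, 16.9]
opening: 0.0178
[ 179.94319249   -0.2421811  -100.31986036] [-5.58829366  0.70266515 -0.00994212]
shift 2.248993 2.1239777 0.8284884691238403
0.03 [[1.96 1.63]]
0.04 [[2.61 2.15]]
0.05 [[3.26 2.66]]
0.06 [[3.9  3.16]]
0.07 [[4.55 3.64]]
```

View pics/q2.png

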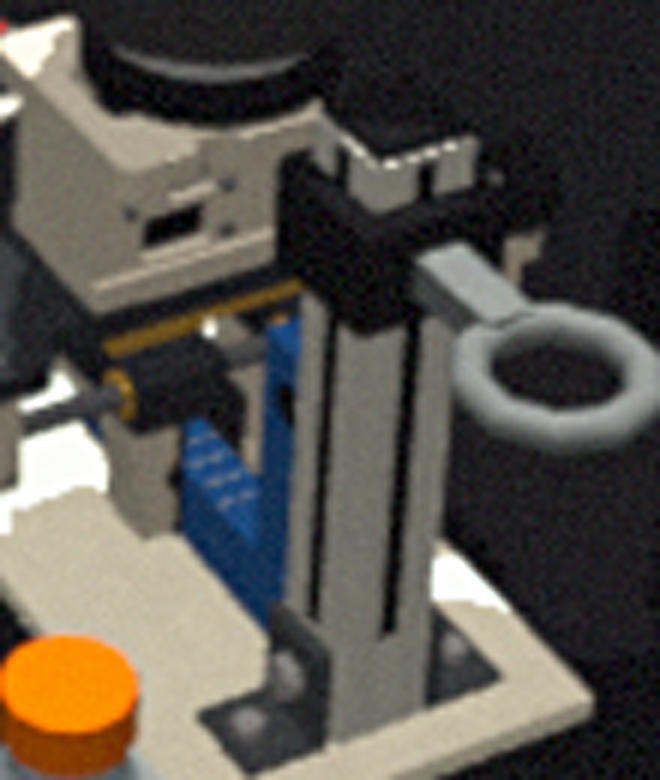

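View pics/q1.png

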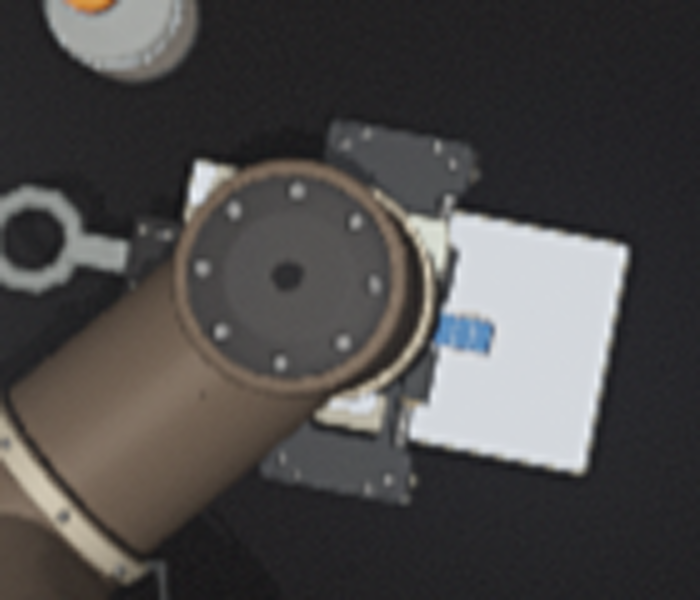

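View pics/q3.png

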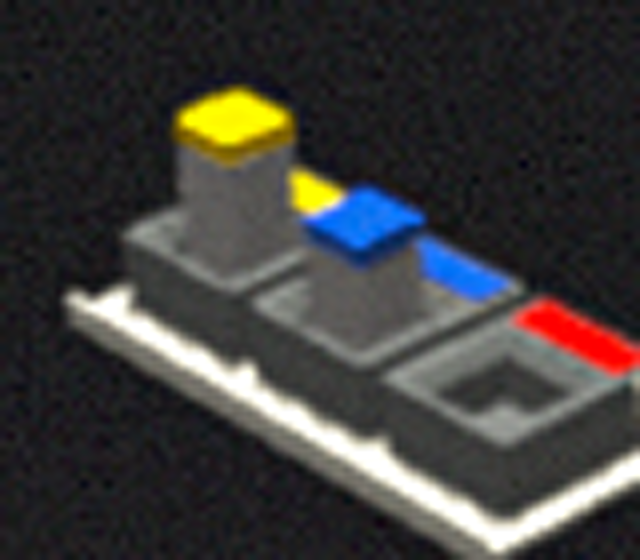

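```bash
python3 -m creep '[[0,0.002,0,0,0,0,0],[0,0.004,0,-0.0003,0,0,0],[0,0.004,0,-0.0003,0,0,0],[0,0.004,0,-0.0003,0,0,0],[0,0.004,0,-0.0003,0,0,0],[0,0.004,0,-0.0003,0,0,0]]'; python3 -c "
from plant import ctrl;o=ctrl.get_obs();print(o['orientation'],o['moment'])"
```

```text
clock: 21.25
tool_pos: [0.5415, 0.2066, 0.0825]
orientation: [179.9, -0.5, -100.3]
force: [-2.5, -15.4, 18.1]
opening: 0.0178
[ 179.94299091   -0.47179043 -100.32786619] [-5.60306301  0.58740322 -0.15609251]
```

The sign was the other way round: a positive tool-y turn increases the tilt (pitch is now -0.47°). I'll turn back past it to bring the tool level.

```bash
python3 -m creep '[[0,-0.003,0,0,0,0,0],[0,-0.006,0,0,0,0,0],[0,-0.008,0,0,0,0,0],[0,-0.008,0,0,0,0,0],[0,-0.008,0,0,0,0,0],[0,-0.008,0,0,0,0,0]]'; python3 -c "
from plant import ctrl;o=ctrl.get_obs();print(o['orientation'],o['moment'])"
```

```text
clock: 21.75
tool_pos: [0.5415, 0.2063, 0.0825]
orientation: [179.9, -0.1, -100.3]
force: [-1.4, -17.4, 18.4]
opening: 0.0178
[ 1.79931000e+02 -5.32636395e-02 -1.00321321e+02] [-6.42601564  0.5116318  -0.14912732]
```

```bash
python3 -m creep '[[0,0,0,0,0,0,0],[0,0,0,0,0,0,0],[0,0,0,0,0,0,0],[0,0,0,0,0,0,0],[0,0,0,0,0,0,0],[0,0,0,0,0,0,0],[0,0,0,0,0,0,0],[0,0,0,0,0,0,0],[0,0,0,0,0,0,0],[0,0,0,0,0,0,0],[0,0,0,0,0,0,0],[0,0,0,0,0,0,0]]'; python3 - <<'E'
from h import *
from lean import *
B=ctrl.snapshot("scene");cv2.imwrite("pics/r0.png",B)
t=ctrl.snapshot("top");cv2.imwrite("pics/r1.png",t)
# overlay: square (flush, level) and post (green lean 0, yellow +.03, red -.03)
im=cv2.resize(B[225:375,345:450],None,fx=6,fy=6,interpolation=cv2.INTER_CUBIC)
def dr(P,col,closed=False):
    q=(proj("scene",P)-[345,225]+.5)*6-.5; cv2.polylines(im,[q.round().astype(int)],closed,col,1)
for l,col in((0,(0,255,0)),(.03,(0,255,255)),(-.03,(0,0,255))):
    for x,y in((-.015,-.015),(.015,-.015),(.015,.015)): dr([post(x,y,0,l),post(x,y,.205,l)],col)
dr([W(.125,-.065,.014),W(.125,.065,.014),W(-.125,.065,.014)],(255,0,255))
cv2.imwrite("pics/r2.png",cv2.resize(im,None,fx=.65,fy=.65) if im.shape[0]>900 else im[:600*2][:, :800])
print(im.shape)
# tail of square in top view
y=0;h=.080
print("tail top px pred crop(190,190,x5):",((proj("top",[W(h-.14,-.009,.042),W(h-.14,.009,.042)])-[190,190]+.5)*5-.5).round())
crop(t,190,190,140,120,5,"r3.png")
E
```

```text
clock: 22.75
tool_pos: [0.5415, 0.2063, 0.0825]
orientation: [179.9, -0.1, -100.3]
force: [-0.6, -16.7, 18.8]
opening: 0.0181
(900, 630, 3)
tail top px pred crop(190,190,x5): [[495. 318.]
 [489. 350.]]
```

```bash
python3 -c "
import cv2;a=cv2.imread('pics/r2.png');print(a.shape);cv2.imwrite('pics/r4.png',a[:590])"
```

```text
(900, 630, 3)
```

View pics/r2.png

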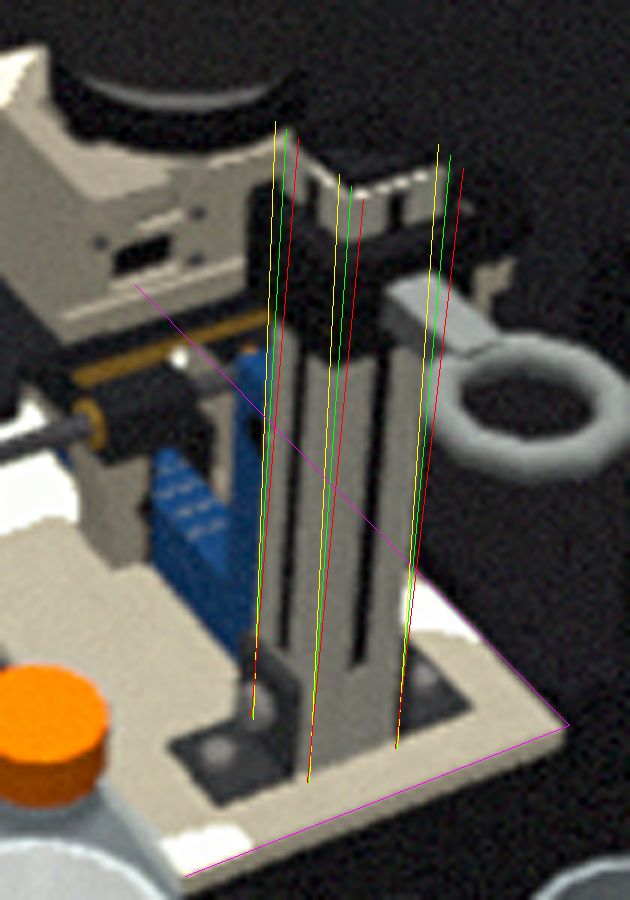

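View pics/r3.png

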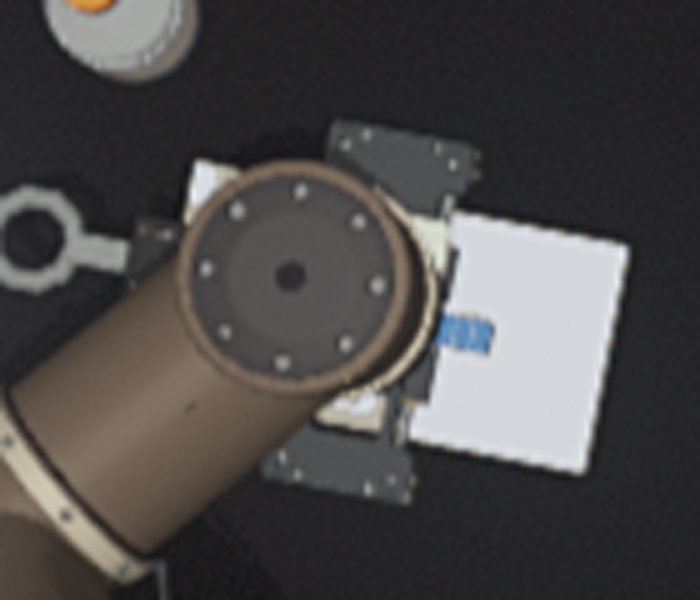

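```bash
python3 - <<'E'
from h import *
from lean import *
B=sum(ctrl.snapshot("scene").astype(float) for _ in range(8))/8
cv2.imwrite("pics/s0.png",B.round().astype(np.uint8))
im=cv2.resize(B.astype(np.uint8)[240:360,375:425],None,fx=12,fy=12,interpolation=cv2.INTER_CUBIC)
a=im[:600];b=im[840:];cv2.imwrite("pics/s1.png",a)
for k,p in((0,"s1"),(840,"s2")):
    q=im[k:k+600].copy()
    for x,y in((.015,-.015),(.015,.015),(-.015,-.015)):
        for l,col in((0,(0,255,0)),(-.03,(0,0,255)),(.03,(0,255,255))):
            P=proj("scene",[post(x,y,0,l),post(x,y,.205,l)]);P=(P-[375,240]+.5)*12-.5-[0,k]
            cv2.polylines(q,[P.round().astype(int)],False,col,1)
    cv2.imwrite(f"pics/{p}.png",q)
E
```

```text
(no output)
```

View pics/s1.png

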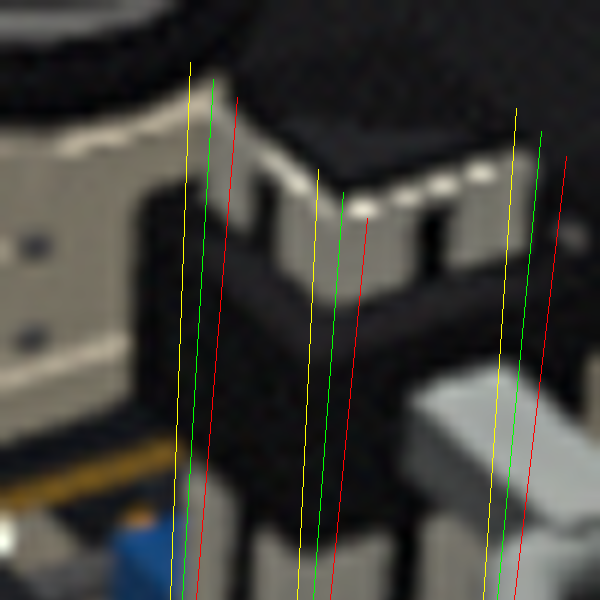

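View pics/s2.png

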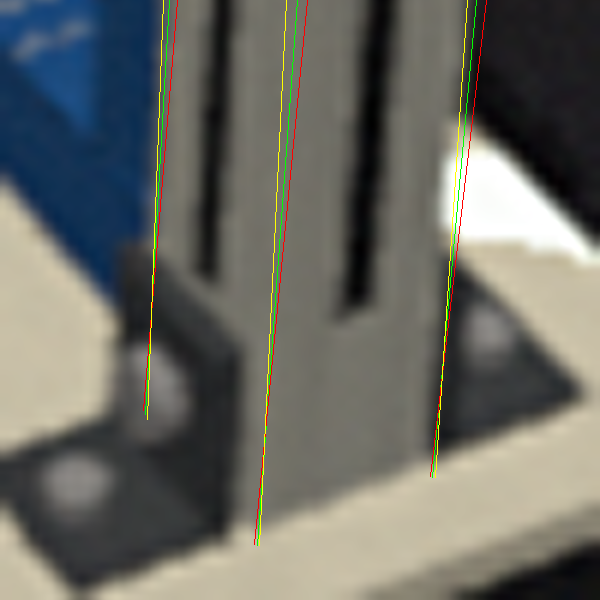

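The top-view tail corners, at about (494,318) and (490,351), match the predicted place for a heel exactly in the corner. The post's lean looks like zero, within what the pictures can resolve. I'll trade a little plate force for post force, then check it holds.

```bash
python3 -m creep '[[0,-0.0005,0,-0.0005,0,-0.0002,0],[0,-0.001,0,-0.001,0,-0.0004,0],[0,-0.001,0,-0.001,0,-0.0004,0],[0,-0.001,0,-0.001,0,-0.0004,0],[0,-0.001,0,-0.001,0,-0.0004,0],[0,-0.001,0,-0.001,0,-0.0004,0],[0,-0.001,0,-0.001,0,-0.0004,0],[0,-0.001,0,-0.001,0,-0.0004,0],[0,-0.001,0,-0.001,0,-0.0004,0],[0,-0.001,0,-0.001,0,-0.0004,0]]'; python3 -c "
from plant import ctrl;o=ctrl.get_obs();print(o['orientation'],o['moment'],o['force'])"
```

```text
clock: 24.08
tool_pos: [0.5415, 0.2063, 0.0825]
orientation: [179.9, -0.1, -100.3]
force: [0.6, -20.2, 16.0]
opening: 0.0177
[ 1.79895947e+02 -8.02791025e-02 -1.00335435e+02] [-7.78676197 -0.36863586 -0.15092141] [  0.63426293 -20.21342404  16.04332603]
```

```bash
python3 -c "
from plant import ctrl
print(ctrl.close_job()); o=ctrl.get_obs();print(o['clock'],o['tool_pos'],o['force'],o['opening'])"
```

```text
the job is handed in; nothing more can be done
None
the job is handed in; nothing more can be done
```

I put the yellow block in its yellow-labelled pocket and let it go. I then gripped the blue square by its foot leg, set it on the plate in line with the plate, and slid its heel against the post until it stopped hard. I handed in at about 24 s with the square still gripped and pressed; no verdict was reported.

**Last checks**
- **Block:** in the pictures it stands upright in the yellow pocket, and the blue block next to it looks undisturbed.
- **Square:** the tool did not move under the last extra millimetre of push. It was level to about 0.1° and its yaw was -100.3°, as planned for the plate's measured direction. In the top view the tail end lies where it should with the heel in the corner.
- **Forces:** about 20 N total push towards the post (part of it friction on the plate) and 16 N on the plate. The fingers are closed on the 18 mm leg.
- **Bystanders:** nothing was bumped that I could see, but I did not measure their positions again.

**Not confirmed or disagreed**
- **Post lean:** the pictures only resolve the lean to about 0.01–0.02 rad, and one reading suggested about -0.01. I took the post as upright because the hard stop means it lies flat against the upright leg, and the foot leg is pressed on the plate.
- **Wrong-way turn:** one small levelling turn went the wrong way, tilting the tool to -0.47°. I reversed it straight away.

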